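# Change the batch on the griddle

## Robot

A 7-joint arm with a two-finger parallel gripper is mounted at the origin on the work surface. World frame = base frame: x ahead of the robot, y to its left, z up, the work surface at z = 0. Lengths are in mm, angles in degrees, forces in N, time in s.
With the tool pointing down it reaches from about 425 to 875 mm from the base axis. Payload 8.4 kg.
Tool frame: the origin (TCP) lies on the centre line of the jaws, within the pads' length; the fingertips stand 25 mm ahead of it and the grasp point (between the pads) lies 6 mm ahead of it; x points along the fingers, y is the direction in which the jaws open and shut, and the axes are right-handed (so a half turn about x gives the same grasp; the last joint's range is limited). The gripper opens to 85 mm and grips with 20 to 120 N. Pads are 22 mm wide; open, the fingers measure 114 mm over their backs; the gripper's body (76 mm by 85 mm) begins 54 mm behind the grasp point. The pads swing forward as they close: fully open they stand 13 mm farther back than shut.
Start: joints at [-71.287, 19.091, 2.286, 83.961, -0.768, 76.965, -3.352], TCP at [268.48, 591.932, 256.308] pointing down, gripper open.
Joint ranges: [-147.57, 147.57], [-21.85, 119.76], [-74.77, 79.35], [14.55, 137.4], [-85.83, 265.84], [4.83, 119.75], [-152.11, 152.11]. Speed limits (degrees/s): [127.2, 127.2, 159.86, 159.86, 180, 180, 180].

## Interface

Orientations are given as [roll, pitch, yaw] about the fixed x, y, z axes, in that order (R = Rz(yaw) Ry(pitch) Rx(roll)).
In Python, from bench import ctrl, camera, get_calibration, boxes_of, cut_out, mark_of gives the robot as it stands.
- The arm moves only by the tool jog_arm, never from a script. Its argument "steps" is a list that holds one entry, the list of rows, each a list of 7 numbers: the shift along the tool's x, y, z in units of 30 mm (1.0 is 30 mm), then the turn, a rotation vector about the tool's x, y, z in units of 6 degrees (1.0 is 6 degrees), then the finger opening in mm, from 0 to 85.4. In form: [[[tx, ty, tz, wx, wy, wz, hand], ...]]. A call has 1 to 10 rows; each row is the pose to reach, as a shift and turn from the pose commanded when the call began, along the tool's axes at that moment; what a row does not reach only later rows make up. A row lasts 1/12 s, in which the tool goes at most 41.7 mm and 7.16 degrees, less where a joint would pass 70% of its speed; a pose out of reach is approached as far as the arm can. A call with a gripper value outside its range is refused whole. The fingers move at their own pace and stop on an object; the grip force is fixed at half the most. Time passes only in rows, so rows that repeat a pose let the fingers close. It gives the time, the measured TCP pose, the force and the opening at its end, in the units of the state.
- ctrl.read_state(): the state, without advancing time (a new reading comes with each control period).
- camera(name): name is "side" or "top" or "wrist"; returns the picture (384x512x3 uint8, red, green, blue); there is no depth.
- get_calibration(name): a dict with "fovy" (degrees; the focal length in pixels is half the picture's height over the tangent of half this angle, whatever the lens; pixels are square), "cx", "cy" (the principal point, pixels), "rvec" (rotation vector, rad) and "tvec" (3), from world to camera coordinates, as OpenCV has them; the wrist camera has in their place "tool_from_camera" (4x4, takes a point from camera to tool coordinates, whose origin is the TCP and whose axes are the tool frame's). Camera axes: x right, y down, z forward; pixel columns grow to the right and rows downward; lengths in mm; the calibration is good to about 2 mm. A picture is of the moment at which its call begins: read the wrist's pose just before it. get_calibration takes no time and is no camera call.
- ctrl.hand_in(): hands the job in, once; it reports no verdict.
Trained networks look in the newest picture that a camera, given by its name, has taken for a name from the list of things; names that differ only in an ending like _2 or _b are one class to them, and where a whole thing is asked for, a point or a joint stands for the part that bears it (a point fixed in the world has none). Each returns a list of dicts, best first, with "conf" (0 to 1); they miss things now and then, are a little off and sometimes report something else, mostly with a low value. They report only what shows in the picture. A call takes as long as a camera call. They do not tell look-alikes from the thing itself.
- boxes_of(camera, target): "at" ([row, column] in pixels, amid what is visible of it).
- cut_out(camera, target): "mask" (384x512 bool, what is visible of it) and "at" ([row, column] in pixels, amid what is visible of it).
- mark_of(camera, target): "at" ([row, column] in pixels: a listed point, or the origin of a listed thing).
The state is a dict: "clock": time; "q": joint angles; "joint_vel": joint speeds; "tau": joint torques, N m; "position": TCP position; "ee_rot": TCP orientation; "wrist_force": force on the tool from outside, world axes, zero at the start; "wrist_torque": the same for the moment, N m; "opening": finger opening in mm.
Only numpy, scipy, OpenCV 4.12 (cv2) and the standard library are available. Lean on these libraries where they do the work, as an engineer would, in place of code of your own. Each camera call takes 0.05 s, during which the arm holds its last target. There are 200 camera calls.

## Task

Turn the isolator handle fully off before anything is taken off the griddle; then stack all the done muffins from the griddle flat in one centred pile on the serving plate, and lay all the fresh muffins from the board flat and side by side, wholly on the griddle. Then turn the handle fully on again, and leave the other kitchen things where they are.

Things in the scene. Friction and masses are not known exactly. Their poses are not given: they have to be found in the camera images.
- griddle: electric table-top griddle, fixed: rectangular block 220 mm (its x) by 280 mm (its y), 60 mm high, flat steel top without rim; origin at the centre of its underside, z up. It stands on the left or on the right of the worktop.
- board: wooden board, fixed, 200 mm (x) by 280 mm (y), 14 mm thick, holding the fresh muffins at the start; origin at the centre of its underside. On the side where the griddle is not.
- plate: flat round blue serving plate, 170 mm diameter, 12 mm thick, no rim, loose (0.6 kg), empty at the start; origin at the centre of its underside. In the middle of the worktop, nearer or farther than the isolator box.
- isolator: grey isolator box that feeds the griddle, fixed, 120 mm (its x) by 90 mm (its y), 55 mm high, with a black cable gland on its +x end; origin at the centre of its underside; the handle turns on a vertical axis through the box's centre.
- handle (a joint): handle angle. 0 = off: the bar lies along the box's x and its white-marked end points away from the cable gland; 1.4 rad = on: turned 80 degrees clockwise seen from above. Firm stops at both ends; light friction (0.06 N m) holds it where it is left. It is on at the start.
- handle_grip (a point): black rotary handle on top of the isolator box: a bar 64 mm long, 16 mm wide, its flanks 66 to 96 mm above the worktop, on a round foot 52 mm across. This point lies on its vertical axis, 86 mm above the worktop, 10 mm below the top of the bar; its x axis runs along the bar, the white mark at the -x end.
- done1: round flat griddle muffin (bread), 60 mm diameter, 18 mm thick, about 55 g, firm; origin at the centre of the disc (9 mm above its underside), z its axis; same look both sides; may be absent. On the griddle at the start: a done one.
- done2: round flat griddle muffin (bread), 60 mm diameter, 18 mm thick, about 55 g, firm; origin at the centre of the disc (9 mm above its underside), z its axis; same look both sides; may be absent. On the griddle at the start: a done one.
- done3: round flat griddle muffin (bread), 60 mm diameter, 18 mm thick, about 55 g, firm; origin at the centre of the disc (9 mm above its underside), z its axis; same look both sides; may be absent. On the griddle at the start: a done one.
- done4: round flat griddle muffin (bread), 60 mm diameter, 18 mm thick, about 55 g, firm; origin at the centre of the disc (9 mm above its underside), z its axis; same look both sides; may be absent. On the griddle at the start: a done one.
- fresh1: round flat griddle muffin (bread), 60 mm diameter, 18 mm thick, about 55 g, firm; origin at the centre of the disc (9 mm above its underside), z its axis; same look both sides; may be absent. On the board at the start: a fresh one.
- fresh2: round flat griddle muffin (bread), 60 mm diameter, 18 mm thick, about 55 g, firm; origin at the centre of the disc (9 mm above its underside), z its axis; same look both sides; may be absent. On the board at the start: a fresh one.
- fresh3: round flat griddle muffin (bread), 60 mm diameter, 18 mm thick, about 55 g, firm; origin at the centre of the disc (9 mm above its underside), z its axis; same look both sides; may be absent. On the board at the start: a fresh one.
- fresh4: round flat griddle muffin (bread), 60 mm diameter, 18 mm thick, about 55 g, firm; origin at the centre of the disc (9 mm above its underside), z its axis; same look both sides; may be absent. On the board at the start: a fresh one.
- jam: bystander: jam jar, 48 mm diameter, 60 mm high; origin at the centre of its underside.
- salt: bystander: white salt shaker, 44 mm diameter, 58 mm high; origin at the centre of its underside.
- eggcup: bystander: blue egg cup, 40 mm diameter, 50 mm high; origin at the centre of its underside.
- butter: bystander: white butter dish, 45 by 60 mm, 35 mm high; origin at the centre of its underside.
Things that resemble listed ones, but are neither listed nor needed, are in the scene too. What is meant by the plate is not pink or red, and is the smaller of those in its own colour.

How it is judged:
By the outcome, as a careful person would: the job done as asked, in the order asked, and still so for the second after the job is handed in, with the robot touching nothing.
Of done1, done2, done3, done4 only 2 to 4 are there at a start; the rules pass over those that are not, and their reading is None.
Of fresh1, fresh2, fresh3, fresh4 only 3 to 4 are there at a start; the rules pass over those that are not, and their reading is None.
At some moment in a run one of fresh1, fresh2, fresh3, fresh4 may be knocked a few centimetres aside while the robot is not near it.
Once in a run the grip may slacken for a moment while it holds something.
It also fails if it takes over 210 s, if anything falls off the work surface, if the arm or the gripper's body presses on something with over 40 N, if the wrist force passes 120 N, or if a joint passes its speed limit or range.

## Working session

There is one attempt and no reset: what is moved stays moved. The work goes in short steps, Python scripts to look and compute and a tool call to move; the robot and the scene stay as the last step left them, time stands still between calls to the robot, and variables do not carry over. Pictures are saved under pics/ and viewed, about 12 in all and at most 16, crops included, and the job is handed in when it is done.

Besides the shell and the picture viewer there is one more tool, called after "Request:" as a command line: name --argument value ..., lists and objects as JSON in quotes. jog_arm: Moves the arm, as the interface text tells. Its arguments: {"type":"object","properties":{"steps":{"type":"array","items":{"type":"array","items":{"type":"array","items":{"type":"number"}}}}},"required":["steps"]}

```bash
ls; mkdir -p pics; cat > h.py <<'E'
import numpy as np, cv2
from scipy.spatial.transform import Rotation as R
from bench import ctrl, camera, get_calibration, boxes_of, cut_out, mark_of
def K(c):
    f=192/np.tan(np.radians(c['fovy'])/2); return f,c['cx'],c['cy']
def ray(name,px,z,st=None):
    """world xy at height z for pixel (row,col)"""
    c=get_calibration(name); f,cx,cy=K(c)
    d=np.array([(px[1]-cx)/f,(px[0]-cy)/f,1.])
    if name=='wrist':
        st=st or ctrl.read_state(); Rt=R.from_euler('xyz',st['ee_rot'],degrees=True).as_matrix()
        T=np.array(c['tool_from_camera']); o=Rt@T[:3,3]+st['position']; d=Rt@T[:3,:3]@d
    else:
        Rc=R.from_rotvec(c['rvec']).as_matrix(); o=-Rc.T@np.array(c['tvec']); d=Rc.T@d
    return (o+d*(z-o[2])/d[2])[:2]
def save(name,img): cv2.imwrite('pics/'+name+'.png',img[:,:,::-1])
E
python3 - <<'E'
from h import *
s=ctrl.read_state(); print(s)
a=camera('top'); b=camera('side'); save('top0',a); save('side0',b)
for n in ['top','side','wrist']: print(n,get_calibration(n))
H=dict(griddle=60,board=14,plate=12,isolator=55,handle_grip=86,done1=69,fresh1=23,jam=60,salt=58,eggcup=50,butter=35)
for n,z in H.items():
    for c in ['top']:
        for r in boxes_of(c,n)[:8]: print(n,np.round(r['at']),round(r['conf'],2),np.round(ray(c,r['at'],z)))
E
```

```text
pics
{'clock': 0.0, 'q': array([-71.28815253,  19.13208665,   2.28455601,  84.01138699,
        -0.76939033,  76.96494333,  -3.35202982]), 'joint_vel': array([-0.01616315,  0.01599704,  0.0667383 , -0.04412865,  0.0308434 ,
       -0.03893602, -0.0445137 ]), 'tau': array([-3.61346138e-04, -6.58519006e+01,  1.36494946e+00, -4.05587304e+01,
        1.64938864e-02,  1.18154738e-02,  2.15366055e-05]), 'position': array([268.3154131 , 591.57996001, 255.41470522]), 'ee_rot': array([ -87.07912113,   89.9068234 , -111.47625289]), 'wrist_force': array([ 1.4067761 ,  0.62497372, -0.68663873]), 'wrist_torque': array([ 0.02016445, -0.00270481, -0.00196739]), 'opening': 85.3538950717312}
top {'fovy': 56.07851784335452, 'cx': 255.6211618812588, 'cy': 192.7400245525397, 'rvec': array([ 2.1960083 , -2.17309787,  0.12562136]), 'tvec': array([  56.14824875,  485.03331966, 1091.9993209 ])}
side {'fovy': 50.98663381957922, 'cx': 256.05192530161673, 'cy': 197.61545286382554, 'rvec': array([ 1.9706963 , -0.88063409,  0.47289633]), 'tvec': array([-258.35992984,  281.49806791,  950.95487681])}
wrist {'fovy'
[... 508 characters left out ...]
78.]
board [183. 188.] 0.57 [514. 272.]
plate [280. 373.] 0.96 [ 221. -301.]
plate [142. 105.] 0.84 [639. 534.]
plate [135. 268.] 0.82 [670.  23.]
plate [268. 177.] 0.58 [252. 298.]
isolator [204. 278.] 0.77 [448.  -4.]
isolator [196. 393.] 0.41 [ 477. -352.]
handle_grip [204. 279.] 0.71 [446.  -5.]
handle_grip [166. 204.] 0.69 [554. 214.]
done1 [163. 394.] 0.79 [ 574. -354.]
done1 [196. 393.] 0.69 [ 475. -348.]
done1 [203. 281.] 0.64 [450. -13.]
fresh1 [164. 167.] 0.83 [572. 336.]
fresh1 [198. 206.] 0.78 [467. 213.]
fresh1 [195. 162.] 0.63 [474. 348.]
fresh1 [166. 203.] 0.57 [567. 226.]
jam [114. 233.] 0.51 [720. 134.]
eggcup [203. 278.] 0.51 [450.  -6.]
butter [124. 368.] 0.7 [ 705. -289.]
```

View pics/top0.png

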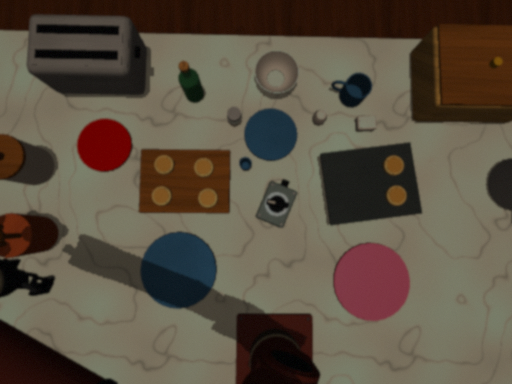

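View pics/side0.png

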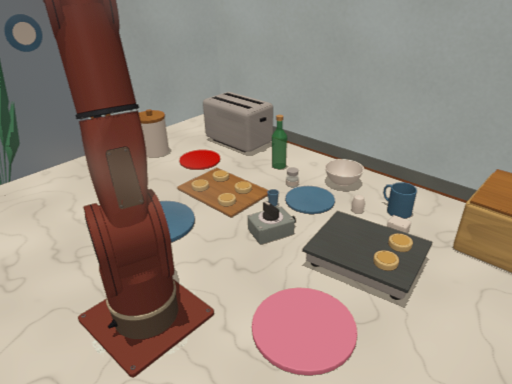

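Top picture: griddle on the right (2 done at col,row (394,165) and (397,195)), 4 fresh on the board, blue plate at (271,134), which is the smaller blue one, and isolator at (277,203) with its gland at the upper right (284,183).

```bash
cat >> h.py <<'E'
def rot(): return R.from_euler('xyz',ctrl.read_state()['ee_rot'],degrees=True).as_matrix()
def yaw(M=None):
    """world angle of jaw axis (tool y), tool pointing down"""
    M=rot() if M is None else M
    return np.degrees(np.arctan2(M[1,1],M[0,1]))
def target(yawdeg):
    a=np.radians(yawdeg); x=np.array([0,0,-1.]); y=np.array([np.cos(a),np.sin(a),0]); return np.c_[x,y,np.cross(x,y)]
def plan(*pts,ref=None):
    """pts: (x,y,z,jawyaw or None); prints tool units from the reference pose (measured)"""
    s=ctrl.read_state(); M=R.from_euler('xyz',s['ee_rot'],degrees=True).as_matrix(); p=np.array(s['position'])
    print('at',np.round(p,1),'yaw',round(yaw(M),1),'t',round(s['clock'],2),'open',round(s['opening'],1),'F',np.round(s['wrist_force'],1),'q7',np.round(s['q'][[0,6]]))
    for x,y,z,a in pts:
        d=M.T@(np.array([x,y,z])-p)/30
        w=np.zeros(3) if a is None else R.from_matrix(M.T@target(a)).as_rotvec(degrees=True)/6
        print((x,y,z,a),'->',np.round(d,3),np.round(w,2),'rows',round(np.linalg.norm(d)*30/41.7,1),round(np.linalg.norm(w)*6/7.16,1))
E
python3 - <<'E'
from h import *
camera('top')
def W(pts,z): return np.array([ray('top',(r,c),z) for c,r in pts])
for n,z in [('griddle',60),('isolator',55),('board',14)]:
    for m in cut_out('top',n)[:2]:
        k=m['mask'].astype(np.uint8); ct=max(cv2.findContours(k,0,2)[0],key=cv2.contourArea)[:,0]
        w=W(ct,z).astype(np.float32); print(n,round(m['conf'],2),cv2.minAreaRect(w), np.round(cv2.boxPoints(cv2.minAreaRect(w))))
print('grid',np.round(W([(319,153),(411,143),(421,213),(329,223)],60)))
print('gland',ray('top',(183,284),30))
for m in cut_out('top','plate'):
    k=m['mask'].astype(np.uint8); ct=max(cv2.findContours(k,0,2)[0],key=cv2.contourArea)[:,0]
    print('plate',round(m['conf'],2),cv2.minEnclosingCircle(W(ct,12).astype(np.float32)))
for c in ['top','side']:
    if c=='side':camera(c)
    for n,z in [('handle_grip',86),('plate',0),('done1',69),('fresh1',23),('isolator',0),('griddle',0)]:
        for r in mark_of(c,n)[:5]: print(c,n,round(r['conf'],2),np.round(ray(c,r['at'],z),1))
plan((420,300,280,None),(447,-5,260,None))
E
```

```text
griddle 0.65 ((516.323974609375, -281.55902099609375), (221.78546142578125, 284.2120056152344), 8.053404808044434) [[ 387. -156.]
 [ 426. -438.]
 [ 646. -407.]
 [ 606. -125.]]
griddle 0.5 ((450.1960144042969, -1.1788902282714844), (58.89598846435547, 48.72099304199219), 45.36250686645508) [[412.  -5.]
 [447. -39.]
 [488.   3.]
 [454.  37.]]
isolator 0.67 ((456.8921203613281, -2.141204833984375), (91.1374282836914, 142.35736083984375), 68.26468658447266) [[374. -18.]
 [506. -71.]
 [540.  14.]
 [408.  67.]]
board 0.93 ((521.587890625, 283.1935119628906), (203.53274536132812, 284.04803466796875), 0.8274156451225281) [[418. 424.]
 [422. 140.]
 [625. 143.]
 [621. 427.]]
grid [[ 604. -129.]
 [ 639. -411.]
 [ 426. -435.]
 [ 393. -157.]]
gland [514.78952931 -25.72479241]
plate 0.94 ((631.47802734375, 536.8642578125), 85.80349731445312)
plate 0.64 ((248.2750701904297, 293.2236022949219), 117.08677673339844)
plate 0.61 ((673.0220336914062, 17.886825561523438), 85.99762725830078)
top handle_grip 0.8 [446.7  -8.3]
top handle_grip 0.47 [468.5 331. ]
top plate 0.94 [251.  292.1]
top plate 0.91 [66
[... 345 characters left out ...]
op griddle 0.65 [521.6 282.7]
side handle_grip 0.61 [438.7  -4.5]
side plate 0.84 [251.8 319.9]
side plate 0.83 [670.9  17.1]
side plate 0.82 [ 217.4 -300.4]
side plate 0.58 [632.7 562.6]
side plate 0.42 [ 705.  -285.3]
side done1 0.73 [ 570.  -340.1]
side done1 0.69 [ 479.6 -354. ]
side fresh1 0.68 [570.9 365.3]
side fresh1 0.62 [470.8 347.6]
side fresh1 0.52 [466.7 210.9]
side fresh1 0.48 [571.3 230.2]
side isolator 0.9 [435.  -11.1]
side griddle 0.58 [ 518.8 -282.2]
at [268.5 591.9 256.3] yaw 65.6 t 1.55 open 85.6 F [0.4 0.3 0.3] q7 [-71.  -3.]
(420, 300, 280, None) -> [-0.789 -6.776  8.62 ] [0. 0. 0.] rows 7.9 0.0
(447, -5, 260, None) -> [ -0.122 -15.663  13.639] [0. 0. 0.] rows 14.9 0.0
```

Request:
jog_arm --steps '[[[-0.8,-6.8,8.6,6.5,0,0,85],[-0.8,-6.8,8.6,6.5,0,0,85],[-0.8,-6.8,8.6,6.5,0,0,85],[-0.8,-6.8,8.6,6.5,0,0,85],[-0.8,-6.8,8.6,6.5,0,0,85],[-0.8,-6.8,8.6,6.5,0,0,85],[-0.8,-6.8,8.6,6.5,0,0,85],[-0.8,-6.8,8.6,6.5,0,0,85],[-0.8,-6.8,8.6,6.5,0,0,85],[-0.8,-6.8,8.6,6.5,0,0,85]]]'

```text
clock: 2.38
position: [420.5, 297.5, 281.0]
ee_rot: [115.9, 89.9, 52.2]
wrist_force: [-0.9, 0.2, -0.4]
opening: 85.5
```

```bash
python3 - <<'E'
from h import *
plan((442,-6,260,-12))
E
```

```text
at [420.5 297.5 281. ] yaw 26.3 t 2.38 open 85.5 F [-0.9  0.2 -0.4] q7 [-57. -13.]
(442, -6, 260, -12) -> [ 0.689 -3.846  9.386] [ 6.39 -0.01 -0.01] rows 7.3 5.4
```

Request:
jog_arm --steps '[[[0.7,-3.8,9.4,6.4,0,0,85],[0.7,-3.8,9.4,6.4,0,0,85],[0.7,-3.8,9.4,6.4,0,0,85],[0.7,-3.8,9.4,6.4,0,0,85],[0.7,-3.8,9.4,6.4,0,0,85],[0.7,-3.8,9.4,6.4,0,0,85],[0.7,-3.8,9.4,6.4,0,0,85],[0.7,-3.8,9.4,6.4,0,0,85],[0.7,-3.8,9.4,6.4,0,0,85],[0.7,-3.8,9.4,6.4,0,0,85]]]'

```text
clock: 3.22
position: [443.6, -2.8, 259.4]
ee_rot: [174.9, 90.0, 73.1]
wrist_force: [-0.0, 1.3, -0.0]
opening: 85.3
```

```bash
python3 - <<'E'
from h import *
plan()
s=ctrl.read_state(); im=camera('wrist'); save('w1',im)
for r in mark_of('wrist','handle_grip')[:2]: print(r['at'],r['conf'],ray('wrist',r['at'],86,s))
for r in mark_of('wrist','isolator')[:2]: print('iso',r['conf'],ray('wrist',r['at'],0,s))
for m in cut_out('wrist','handle_grip')[:2]+cut_out('wrist','isolator')[:2]:
    k=m['mask'].astype(np.uint8); ct=max(cv2.findContours(k,0,2)[0],key=cv2.contourArea)[:,0]
    w=np.array([ray('wrist',(r,c),55,s) for c,r in ct],np.float32); print(round(m['conf'],2),cv2.minAreaRect(w), np.round(cv2.boxPoints(cv2.minAreaRect(w))))
E
```

```text
at [443.6  -2.8 259.4] yaw -11.8 t 3.22 open 85.3 F [-0.   1.3 -0. ] q7 [-41. -22.]
[182.1, 256.3] 0.7 [447.48995428  -4.75635001]
iso 0.64 [ 4.45366530e+02 -4.14004105e-02]
0.66 ((446.7115783691406, -7.6776275634765625), (59.98093795776367, 59.64894104003906), 32.96104431152344) [[405.   1.]
 [438. -49.]
 [488. -16.]
 [456.  34.]]
0.84 ((455.54852294921875, -3.1271743774414062), (91.96649169921875, 135.5450439453125), 67.52423095703125) [[375. -20.]
 [501. -72.]
 [536.  13.]
 [411.  65.]]
```

View pics/w1.png

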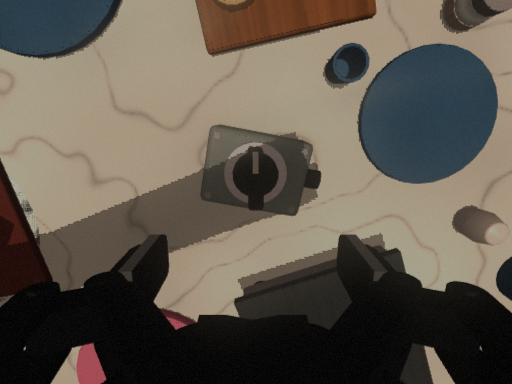

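Handle seen at about (447,-5), with the bar vertical in the picture and its white end up: "on" as expected. Next I descend and grip.

```bash
python3 - <<'E'
from h import *
plan((447,-5,130,-12),(447,-5,92,-12))
E
```

```text
at [443.6  -2.1 259.3] yaw -11.6 t 3.47 open 85.1 F [-0.2 -0.4  0.1] q7 [-41. -21.]
(447, -5, 130, -12) -> [4.31  0.132 0.069] [0.06 0.   0.  ] rows 3.1 0.0
(447, -5, 92, -12) -> [5.577 0.132 0.069] [0.06 0.   0.  ] rows 4.0 0.0
```

Request:
jog_arm --steps '[[[4.3,0.13,0.07,0,0,0,60],[4.3,0.13,0.07,0,0,0,60],[4.3,0.13,0.07,0,0,0,60],[4.3,0.13,0.07,0,0,0,60],[5.58,0.13,0.07,0,0,0,50],[5.58,0.13,0.07,0,0,0,40],[5.58,0.13,0.07,0,0,0,40]]]'

```text
clock: 4.05
position: [447.2, -6.0, 92.5]
ee_rot: [-39.5, 89.9, -141.2]
wrist_force: [1.1, 0.2, 0.1]
opening: 39.8
```

Request:
jog_arm --steps '[[[0,0,0,0,0,0,5],[0,0,0,0,0,0,5],[0,0,0,0,0,0,5],[0,0,0,0,0,0,5],[0,0,0,0,0,0,5],[0,0,0,0,0,0,5],[0,0,0,0,0,0,5]]]'

```text
clock: 4.63
position: [446.4, -5.8, 93.4]
ee_rot: [-134.5, 89.9, 123.7]
wrist_force: [-8.2, 1.8, 11.9]
opening: 15.3
```

```bash
python3 - <<'E'
from h import *
plan()
E
```

```text
at [446.4  -5.8  93.4] yaw -11.8 t 4.63 open 15.3 F [-8.2  1.8 11.9] q7 [-40. -13.]
```

Request:
jog_arm --steps '[[[0,0,0,-1,0,0,5],[0,0,0,-2,0,0,5],[0,0,0,-3,0,0,5],[0,0,0,-4,0,0,5],[0,0,0,-5,0,0,5],[0,0,0,-6,0,0,5],[0,0,0,-7,0,0,5],[0,0,0,-7,0,0,5]]]'

```text
clock: 5.3
position: [449.2, -5.2, 93.5]
ee_rot: [77.1, 89.7, 17.7]
wrist_force: [7.9, 3.9, -6.7]
opening: 15.1
```

Request:
jog_arm --steps '[[[0,0,0,-1,0,0,5],[0,0,0,-2,0,0,5],[0,0,0,-3,0,0,5],[0,0,0,-4,0,0,5],[0,0,0,-5,0,0,5],[0,0,0,-6,0,0,5],[0,0,0,-6.7,0,0,5],[0,0,0,-6.7,0,0,5],[0,0,0,-6.7,0,0,5]]]'

```text
clock: 6.05
position: [450.8, -3.4, 93.8]
ee_rot: [45.9, 89.4, 26.3]
wrist_force: [16.6, 13.2, -18.1]
opening: 15.0
```

```bash
python3 - <<'E'
from h import *
plan(); print(ctrl.read_state()['wrist_torque'])
E
```

```text
at [450.8  -3.4  93.8] yaw 70.4 t 6.05 open 15.0 F [ 16.6  13.2 -18.1] q7 [-35.  69.]
[ 2.6534611  -3.52285897 -1.76215704]
```

Request:
jog_arm --steps '[[[0,0,0,0,0,0,60],[0,0,0,0,0,0,60],[0,0,0,0,0,0,60],[0,0,0,0,0,0,60],[-1,0,0,0,0,0,70],[-3,0,0,0,0,0,85],[-4,0,0,0,0,0,85],[-4,0,0,0,0,0,85],[-4,0,0,0,0,0,85],[-4,0,0,0,0,0,85]]]'

```text
clock: 6.88
position: [446.9, -6.5, 212.3]
ee_rot: [55.6, 89.9, 36.0]
wrist_force: [-0.6, 0.8, -0.3]
opening: 84.8
```

```bash
python3 - <<'E'
from h import *
plan((510,-320,260,70),(500,-270,260,70))
s=ctrl.read_state(); im=camera('wrist'); save('w2',im); save('top1',camera('top'))
E
```

```text
at [446.9  -6.5 212.3] yaw 70.4 t 6.88 open 84.8 F [-0.6  0.8 -0.3] q7 [-37.  63.]
(510, -320, 260, 70) -> [-1.596 -9.139  5.487] [ 0.07  0.01 -0.01] rows 7.8 0.1
(500, -270, 260, 70) -> [-1.596 -7.68   4.614] [ 0.07  0.01 -0.01] rows 6.5 0.1
```

View pics/w2.png

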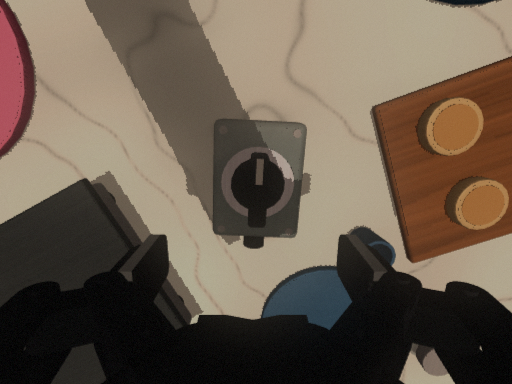

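The handle is off: the bar is parallel to the box and the white end points away from the gland. On to the griddle.

Request:
jog_arm --steps '[[[-1.6,-9.1,5.5,0,0,0,85],[-1.6,-9.1,5.5,0,0,0,85],[-1.6,-9.1,5.5,0,0,0,85],[-1.6,-9.1,5.5,0,0,0,85],[-1.6,-9.1,5.5,0,0,0,85],[-1.6,-9.1,5.5,0,0,0,85],[-1.6,-9.1,5.5,0,0,0,85],[-1.6,-9.1,5.5,0,0,0,85],[-1.6,-9.1,5.5,0,0,0,85],[-1.6,-9.1,5.5,0,0,0,85]]]'

```text
clock: 7.82
position: [509.6, -321.0, 258.2]
ee_rot: [-142.3, 89.8, -162.2]
wrist_force: [0.2, 0.4, 0.1]
opening: 85.2
```

```bash
cat >> h.py <<'E'
def circ(cam,name,z,n=4,d=60):
    """centres of disc-shaped things from their masks at height z"""
    s=ctrl.read_state(); im=camera(cam); out=[]
    for m in cut_out(cam,name)[:n]:
        k=m['mask'].astype(np.uint8); ct=max(cv2.findContours(k,0,2)[0],key=cv2.contourArea)[:,0]
        w=np.array([ray(cam,(r,c),z,s) for c,r in ct],np.float32)
        (c,rad)=cv2.minEnclosingCircle(w); e=cv2.fitEllipse(w) if len(w)>5 else None
        print(cam,name,round(m['conf'],2),'circ',np.round(c,1),'d',round(2*rad,1),'ell',np.round(e[0],1),np.round(e[1],0))
    return im
E
python3 - <<'E'
from h import *
plan()
im=circ('wrist','done1',74); save('w3',im)
plan((478,-350,200,70),(478,-350,88,70),(573,-347,88,70))
E
```

```text
at [ 509.6 -321.   258.2] yaw 70.2 t 7.82 open 85.2 F [0.2 0.4 0.1] q7 [-12. 110.]
wrist done1 0.97 circ [ 565.6 -348.7] d 63.2 ell [ 565.7 -349.1] [59. 62.]
wrist done1 0.95 circ [ 475.3 -354.3] d 60.8 ell [ 475.5 -354.3] [59. 60.]
at [ 510.4 -318.1  258.5] yaw 70.4 t 7.92 open 84.9 F [-0.3  0.1 -0.4] q7 [-12. 110.]
(478, -350, 200, 70) -> [ 1.951 -1.364 -0.655] [ 0.07 -0.03  0.  ] rows 1.8 0.1
(478, -350, 88, 70) -> [ 5.684 -1.364 -0.645] [ 0.07 -0.03  0.  ] rows 4.2 0.1
(573, -347, 88, 70) -> [ 5.676 -0.208  2.304] [ 0.07 -0.03  0.  ] rows 4.4 0.1
```

View pics/w3.png

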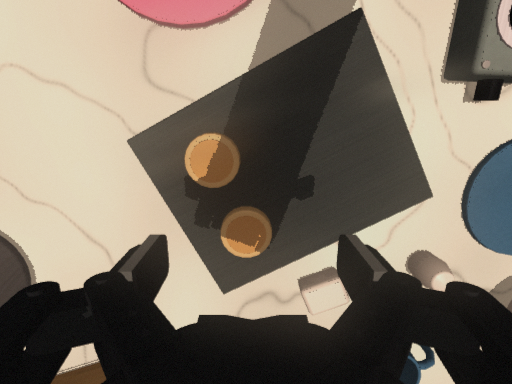

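Request:
jog_arm --steps '[[[2,-1.45,-0.7,0,0,0,85],[2,-1.45,-0.7,0,0,0,85],[4.5,-1.45,-0.7,0,0,0,85],[4.5,-1.45,-0.7,0,0,0,85],[5.3,-1.45,-0.7,0,0,0,85],[5.7,-1.45,-0.7,0,0,0,85],[5.7,-1.45,-0.7,0,0,0,85],[5.7,-1.45,-0.7,0,0,0,85]]]'

```text
clock: 8.58
position: [476.8, -352.2, 89.4]
ee_rot: [139.3, 90.0, 119.8]
wrist_force: [-0.2, -0.9, 0.4]
opening: 85.3
```

```bash
python3 - <<'E'
from h import *
plan(); save('w4',cv2.resize(camera('side')[200:330,290:460],None,fx=3,fy=3))
E
```

```text
at [ 476.8 -352.2   89.4] yaw 70.5 t 8.58 open 85.3 F [-0.2 -0.9  0.4] q7 [ -4. 120.]
```

View pics/w4.png

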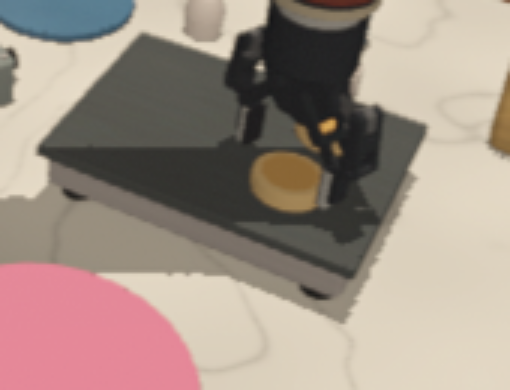

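```bash
python3 - <<'E'
from h import *
c=get_calibration('side'); f,cx,cy=K(c)
M=np.array([[f,0,cx],[0,f,cy],[0,0,1]])
a=np.radians(70.5); u=np.array([np.cos(a),np.sin(a),0])
p=np.array([476.8,-352.2,77.])
P=np.array([p,p+42*u,p-42*u,[475.5,-353,78],[475.5,-353,60],[567,-349,78]])
q=cv2.projectPoints(P,np.array(c['rvec']),np.array(c['tvec']),M,None)[0][:,0]
print(np.round((q-[290,200])*3))
camera('side')
for m in cut_out('side','done1')[:3]: print(m['conf'],(np.array(m['at'])[::-1]-[290,200])*3)
E
```

```text
[[285. 171.]
 [250. 143.]
 [323. 200.]
 [286. 171.]
 [282. 188.]
 [331. 118.]]
0.71 [285.6 182.4]
0.48 [289.5 123.9]
```

The projection agrees with the picture, so the fingers straddle the near muffin. Open, the tips stand high, so I lower a bit and close.

Request:
jog_arm --steps '[[[0.2,0,0,0,0,0,85],[0.2,0,0,0,0,0,50],[0.2,0,0,0,0,0,50],[0.2,0,0,0,0,0,50],[0.2,0,0,0,0,0,50],[0.2,0,0,0,0,0,50],[0.2,0,0,0,0,0,50]]]'

```text
clock: 9.32
position: [476.7, -353.2, 83.7]
ee_rot: [11.7, 90.0, -7.9]
wrist_force: [-1.6, 1.8, 5.4]
opening: 57.8
```

```bash
python3 - <<'E'
from h import *
plan((476.8,-352,220,70),(600,-150,220,70),(671,22,160,70))
E
```

```text
at [ 476.7 -353.2   83.7] yaw 70.4 t 9.32 open 57.8 F [-1.6  1.8  5.4] q7 [ -4. 121.]
(476.8, -352, 220, 70) -> [-4.544  0.04  -0.005] [ 0.07  0.01 -0.  ] rows 3.3 0.1
(600, -150, 220, 70) -> [-4.541  7.761  1.604] [ 0.07  0.01 -0.  ] rows 6.6 0.1
(671, 22, 160, 70) -> [-2.54  13.956  1.907] [ 0.07  0.01 -0.  ] rows 10.3 0.1
```

Request:
jog_arm --steps '[[[-1,0,0,0,0,0,45],[-2.2,0,0,0,0,0,45],[-3.4,0,0,0,0,0,45],[-4.5,0,0,0,0,0,45],[-4.8,0,0,0,0,0,45],[-4.8,1.3,0.3,0,0,0,45],[-4.8,2.6,0.6,0,0,0,45],[-4.8,3.9,0.9,0,0,0,45],[-4.8,5.2,1.2,0,0,0,45],[-4.8,5.2,1.2,0,0,0,45]]]'

```text
clock: 10.15
position: [567.5, -208.4, 225.8]
ee_rot: [103.8, 89.8, 84.8]
wrist_force: [0.4, 1.3, -0.5]
opening: 57.8
```

```bash
python3 - <<'E'
from h import *
plan((671,20,230,70),(690,20,230,70))
E
```

```text
at [ 567.5 -208.4  225.8] yaw 71.1 t 10.15 open 57.8 F [ 0.4  1.3 -0.5] q7 [-21.  99.]
(671, 20, 230, 70) -> [-0.113  8.322  0.792] [ 0.18 -0.01 -0.03] rows 6.0 0.2
(690, 20, 230, 70) -> [-0.113  8.527  1.391] [ 0.18 -0.01 -0.03] rows 6.2 0.2
```

Request:
jog_arm --steps '[[[-0.1,1.3,0.2,0,0,0,45],[-0.1,2.6,0.4,0,0,0,45],[-0.1,3.9,0.6,0,0,0,45],[-0.1,5.2,0.8,0,0,0,45],[-0.1,6.5,1,0,0,0,45],[-0.1,7.5,1.2,0,0,0,45],[-0.1,8.5,1.4,0,0,0,45],[-0.1,8.5,1.4,0,0,0,45],[-0.1,8.5,1.4,0,0,0,45],[-0.1,8.5,1.4,0,0,0,45]]]'

```text
clock: 10.98
position: [687.4, 7.1, 229.4]
ee_rot: [-114.0, 89.9, -133.6]
wrist_force: [-0.6, -0.6, -0.3]
opening: 58.1
```

```bash
python3 - <<'E'
from h import *
im=circ('wrist','plate',12); save('w5',im)
for r in mark_of('wrist','plate')[:2]: print(r['conf'],ray('wrist',r['at'],0))
plan((671,20,80,70),(671,20,44,70))
E
```

```text
wrist plate 0.81 circ [672.4  15.9] d 169.3 ell [663.7  18.6] [145. 174.]
0.91 [672.02332877  14.2501784 ]
at [687.3   6.2 230.1] yaw 70.3 t 11.13 open 57.9 F [-0.8  0.6 -0.2] q7 [-33.  79.]
(671, 20, 80, 70) -> [ 5.003  0.251 -0.666] [0.04 0.   0.  ] rows 3.6 0.0
(671, 20, 44, 70) -> [ 6.203  0.252 -0.667] [0.04 0.   0.  ] rows 4.5 0.0
```

View pics/w5.png

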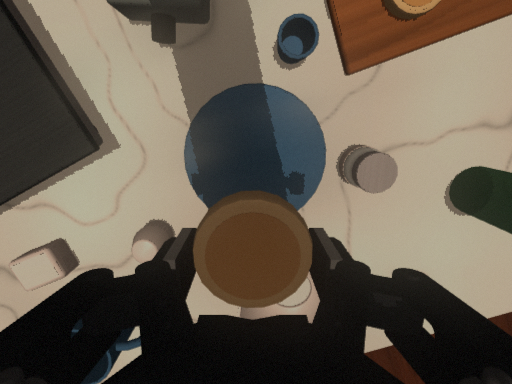

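Plate centre is about (672,16), unobstructed, and the held muffin sits about 5 mm toward the robot in the jaws. I correct for that and place it.

Request:
jog_arm --steps '[[[1,0.15,-0.42,0,0,0,45],[2.2,0.15,-0.42,0,0,0,45],[3.4,0.15,-0.42,0,0,0,45],[4.5,0.15,-0.42,0,0,0,45],[5.4,0.15,-0.42,0,0,0,45],[5.9,0.15,-0.42,0,0,0,45],[6.2,0.15,-0.42,0,0,0,45],[6.3,0.15,-0.42,0,0,0,45],[6.3,0.15,-0.42,0,0,0,45],[6.3,0.15,-0.42,0,0,0,45]]]'

```text
clock: 11.97
position: [678.5, 16.3, 42.6]
ee_rot: [23.7, 89.9, 4.1]
wrist_force: [0.1, 0.1, -0.0]
opening: 57.8
```

```bash
python3 - <<'E'
from h import *
plan((677,14.5,37,None))
E
```

```text
at [678.5  16.3  42.6] yaw 70.4 t 11.97 open 57.8 F [ 0.1  0.1 -0. ] q7 [-31.  83.]
(677, 14.5, 37, None) -> [ 0.188 -0.071 -0.026] [0. 0. 0.] rows 0.1 0.0
```

Request:
jog_arm --steps '[[[0.1,-0.07,-0.03,0,0,0,45],[0.2,-0.07,-0.03,0,0,0,45],[0.2,-0.07,-0.03,0,0,0,45],[0.2,-0.07,-0.03,0,0,0,62],[0.2,-0.07,-0.03,0,0,0,68],[0.2,-0.07,-0.03,0,0,0,76],[0.2,-0.07,-0.03,0,0,0,76],[-1,-0.07,-0.03,0,0,0,80],[-2,-0.07,-0.03,0,0,0,85],[-3.2,-0.07,-0.03,0,0,0,85]]]'

```text
clock: 12.8
position: [674.9, 14.8, 136.9]
ee_rot: [-145.3, 89.9, -164.9]
wrist_force: [0.9, 0.6, 1.1]
opening: 85.0
```

Request:
jog_arm --steps '[[[-1,0,0.4,0,0,0,85],[-2.2,0,0.8,0,0,0,85],[-3,0,1.5,0,0,0,85],[-3,0,1.5,0,0,0,85],[-3,0,1.5,0,0,0,85]]]'

```text
clock: 13.22
position: [719.3, -1.1, 228.4]
ee_rot: [8.6, 89.8, -11.1]
wrist_force: [-0.1, -0.4, 0.6]
opening: 85.0
```

```bash
python3 - <<'E'
from h import *
im=circ('wrist','done1',30,2); circ('wrist','plate',12,1); save('w6',im)
plan((568,-250,225,None))
E
```

```text
wrist done1 0.57 circ [676.4  15.6] d 59.5 ell [676.4  15.3] [56. 58.]
wrist plate 0.57 circ [672.3  15.5] d 169.5 ell [672.   15.8] [166. 168.]
at [7.172e+02 3.000e-01 2.253e+02] yaw 70.4 t 13.42 open 84.9 F [-0.4  0.   0.1] q7 [-30.  81.]
(568, -250, 225, None) -> [ 0.022 -9.528 -1.891] [0. 0. 0.] rows 7.0 0.0
```

View pics/w6.png

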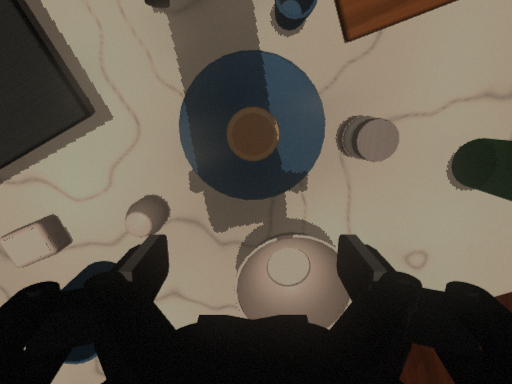

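Picture: muffin 1 is at pixel (253,134) on the plate, about 4 mm off centre. Back for muffin 2.

Request:
jog_arm --steps '[[[0,-1.3,-0.25,0,0,0,85],[0,-2.6,-0.5,0,0,0,85],[0,-3.9,-0.75,0,0,0,85],[0,-5.2,-1,0,0,0,85],[0,-6.5,-1.3,0,0,0,85],[0,-7.8,-1.6,0,0,0,85],[0,-8.7,-1.8,0,0,0,85],[0,-9.5,-1.9,0,0,0,85],[0,-9.5,-1.9,0,0,0,85]]]'

```text
clock: 14.17
position: [564.7, -255.0, 226.7]
ee_rot: [-123.0, 89.9, -143.1]
wrist_force: [-0.1, -0.2, -0.1]
opening: 85.0
```

```bash
python3 - <<'E'
from h import *
circ('wrist','done1',74,2)
plan((571,-351,120,None),(571,-351,83,None))
E
```

```text
wrist done1 0.94 circ [648.9 -28.6] d 56.0 ell [648.5 -25. ] [50. 60.]
wrist done1 0.84 circ [ 565.3 -348.8] d 64.4 ell [ 565.  -347.7] [58. 61.]
at [ 568.  -249.9  226.3] yaw 70.3 t 14.27 open 84.7 F [0.2 0.9 0.6] q7 [-16. 103.]
(571, -351, 120, None) -> [ 3.541 -3.14   1.235] [0. 0. 0.] rows 3.5 0.0
(571, -351, 83, None) -> [ 4.775 -3.14   1.236] [0. 0. 0.] rows 4.2 0.0
```

Request:
jog_arm --steps '[[[0,-1.3,0.4,0,0,0,85],[0,-2.6,0.9,0,0,0,85],[1,-3.12,1.09,0,0,0,85],[2.2,-3.12,1.09,0,0,0,85],[3.4,-3.12,1.09,0,0,0,85],[4.2,-3.12,1.09,0,0,0,85],[4.6,-3.12,1.09,0,0,0,85],[4.75,-3.12,1.09,0,0,0,85],[4.75,-3.12,1.09,0,0,0,85]]]'

```text
clock: 15.02
position: [568.8, -347.6, 83.8]
ee_rot: [172.4, 89.9, 152.9]
wrist_force: [0.1, -0.5, 0.3]
opening: 85.0
```

Request:
jog_arm --steps '[[[0,0,0,0,0,0,45],[0,0,0,0,0,0,45],[0,0,0,0,0,0,45],[0,0,0,0,0,0,45],[0,0,0,0,0,0,45],[0,0,0,0,0,0,45],[0,0,0,0,0,0,45]]]'

```text
clock: 15.6
position: [569.6, -349.3, 87.0]
ee_rot: [2.0, 89.8, -17.5]
wrist_force: [0.2, 0.4, 6.4]
opening: 57.8
```

Request:
jog_arm --steps '[[[-1,0,0,0,0,0,45],[-2.2,0,0,0,0,0,45],[-3.4,0,0,0,0,0,45],[-4.7,0,0,0,0,0,45],[-4.8,0,0,0,0,0,45],[-4.8,0,0,0,0,0,45]]]'

```text
clock: 16.1
position: [569.5, -350.0, 232.8]
ee_rot: [-1.9, 89.6, -21.5]
wrist_force: [0.9, -0.1, -1.7]
opening: 57.7
```

```bash
python3 - <<'E'
from h import *
plan((630,-160,228,70.3),(676,15,228,70.3))
im=circ('wrist','done1',72,2); save('w7',im)
E
```

```text
at [ 569.5 -350.   232.8] yaw 70.4 t 16.1 open 57.7 F [ 0.9 -0.1 -1.7] q7 [ -5. 113.]
(630, -160, 228, 70.3) -> [ 0.158  6.642 -0.227] [0.02 0.07 0.  ] rows 4.8 0.1
(676, 15, 228, 70.3) -> [ 0.153 12.652 -0.74 ] [0.02 0.07 0.  ] rows 9.1 0.1
wrist done1 0.82 circ [ 634.3 -372. ] d 135.1 ell [ 634.6 -372.8] [125. 134.]
```

Request:
jog_arm --steps '[[[0.1,1.3,-0.05,0,0,0,45],[0.1,2.6,-0.1,0,0,0,45],[0.1,3.9,-0.2,0,0,0,45],[0.1,5.2,-0.2,0,0,0,45],[0.1,6.5,-0.3,0,0,0,45],[0.1,7.8,-0.4,0,0,0,45],[0.1,9.1,-0.5,0,0,0,45],[0.1,10.4,-0.6,0,0,0,45],[0.1,11.6,-0.7,0,0,0,45],[0.1,12.65,-0.74,0,0,0,45]]]'

```text
clock: 17.03
position: [674.2, 19.8, 223.6]
ee_rot: [-173.6, 89.8, 166.9]
wrist_force: [0.6, 0.7, 0.2]
opening: 57.5
```

Request:
jog_arm --steps '[[[0,0,0,0,0,0,45],[0,0,0,0,0,0,45],[0,0,0,0,0,0,45]]]'

```text
clock: 17.28
position: [674.0, 15.8, 224.0]
ee_rot: [-134.7, 89.9, -154.3]
wrist_force: [-0.3, -2.1, -0.5]
opening: 57.6
```

```bash
python3 - <<'E'
from h import *
s=ctrl.read_state(); circ('wrist','done1',s['position'][2]-9,2)
plan((676,15.5,80,None),(676,15.5,58,None))
E
```

```text
wrist done1 0.9 circ [637.8  29.1] d 23.7 ell [636.   29.6] [18. 23.]
wrist done1 0.6 circ [668.9  17.3] d 61.1 ell [669.3  17.6] [57. 61.]
at [674.2  14.5 224.8] yaw 70.3 t 17.38 open 57.6 F [-0.3  0.2 -0.8] q7 [-35.  79.]
(676, 15.5, 80, None) -> [4.828 0.058 0.05 ] [0. 0. 0.] rows 3.5 0.0
(676, 15.5, 58, None) -> [5.561 0.059 0.05 ] [0. 0. 0.] rows 4.0 0.0
```

Request:
jog_arm --steps '[[[1,0.03,0.09,0,0,0,45],[2.2,0.03,0.09,0,0,0,45],[3.4,0.03,0.09,0,0,0,45],[4.5,0.03,0.09,0,0,0,45],[5.1,0.03,0.09,0,0,0,45],[5.4,0.03,0.09,0,0,0,45],[5.5,0.03,0.09,0,0,0,45],[5.5,0.03,0.09,0,0,0,45]]]'

```text
clock: 18.05
position: [677.7, 15.2, 60.7]
ee_rot: [-51.5, 90.0, -71.2]
wrist_force: [0.3, -0.2, -0.3]
opening: 57.3
```

```bash
python3 - <<'E'
from h import *
plan((677,15,57.5,None)); camera('side'); 
im=camera('side'); save('s8',cv2.resize(im[140:260,230:380],None,fx=4,fy=4))
E
```

```text
at [677.7  15.2  60.7] yaw 70.3 t 18.05 open 57.3 F [ 0.3 -0.2 -0.3] q7 [-32.  83.]
(677, 15, 57.5, None) -> [ 0.108 -0.014 -0.019] [0. 0. 0.] rows 0.1 0.0
```

View pics/s8.png

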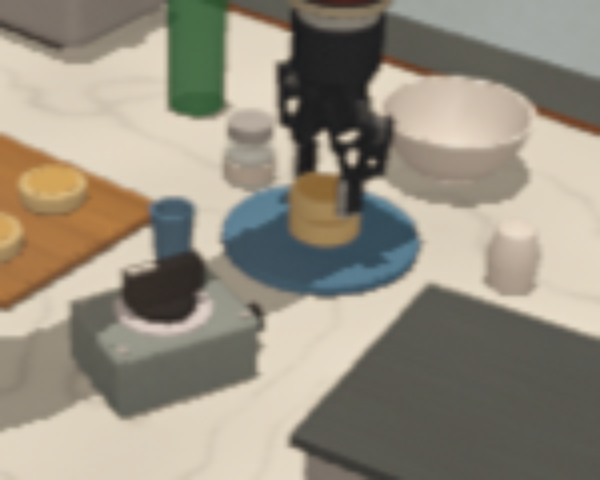

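The muffins are aligned and nearly touching. Release and rise, then to the board.

Request:
jog_arm --steps '[[[0.09,0,0,0,0,0,45],[0.09,0,0,0,0,0,45],[0.09,0,0,0,0,0,60],[0.09,0,0,0,0,0,66],[0.09,0,0,0,0,0,75],[0.09,0,0,0,0,0,75],[-1,0,0,0,0,0,80],[-2.2,0,0,0,0,0,85],[-3.4,0,0,0,0,0,85],[-5.5,0,0,0,0,0,85]]]'

```text
clock: 18.98
position: [676.8, 16.1, 204.8]
ee_rot: [-146.5, 89.9, -166.1]
wrist_force: [0.1, -0.2, 0.3]
opening: 85.2
```

Request:
jog_arm --steps '[[[-1,0,0.4,0,0,0,85],[-1,0,1,0,0,0,85],[-1,0,1.5,0,0,0,85],[-1,0,1.5,0,0,0,85],[-1,0,1.5,0,0,0,85]]]'

```text
clock: 19.4
position: [720.0, 0.5, 233.6]
ee_rot: [-110.6, 89.9, -130.2]
wrist_force: [-0.2, -0.1, -0.5]
opening: 85.2
```

```bash
python3 - <<'E'
from h import *
circ('wrist','done1',48,2); circ('wrist','plate',12,1)
plan((560,200,262,60),(520,275,262,60))
E
```

```text
wrist done1 0.95 circ [675.7  17.6] d 59.0 ell [675.4  17.6] [57. 58.]
wrist plate 0.66 circ [672.1  15.6] d 168.3 ell [672.1  15.6] [167. 167.]
at [719.4   1.4 233.9] yaw 70.4 t 19.6 open 85.3 F [0.2 0.2 0.4] q7 [-30.  81.]
(560, 200, 262, 60) -> [-0.931  4.455 -7.226] [ 1.74 -0.01  0.  ] rows 6.1 1.5
(520, 275, 262, 60) -> [-0.929  6.363 -9.32 ] [ 1.74 -0.01  0.  ] rows 8.1 1.5
```

Request:
jog_arm --steps '[[[-0.9,0.8,-1.1,0,0,0,85],[-0.9,1.6,-2.2,0,0,0,85],[-0.9,2.4,-3.4,0,0,0,85],[-0.9,3.2,-4.5,0,0,0,85],[-0.9,4,-5.7,0,0,0,85],[-0.9,4.8,-6.8,0,0,0,85],[-0.9,5.6,-8,0,0,0,85],[-0.9,6.3,-9.2,0,0,0,85],[-0.9,6.3,-9.2,0,0,0,85],[-0.9,6.3,-9.2,0,0,0,85]]]'

```text
clock: 20.43
position: [520.1, 276.1, 261.0]
ee_rot: [150.1, 89.9, 131.0]
wrist_force: [0.2, -0.6, -0.0]
opening: 85.1
```

Request:
jog_arm --steps '[[[0,0,0,0,0,0,85],[0,0,0,0,0,0,85]]]'

```text
clock: 20.6
position: [523.9, 270.5, 261.3]
ee_rot: [2.5, 90.0, -17.2]
wrist_force: [0.9, -0.1, 0.1]
opening: 85.0
```

```bash
python3 - <<'E'
from h import *
im=circ('wrist','fresh1',30,5); save('w9',im)
plan((468,212,40,None))
E
```

```text
wrist fresh1 0.97 circ [465.8 209.6] d 60.7 ell [465.6 209.4] [57. 60.]
wrist fresh1 0.9 circ [564.8 344.4] d 62.3 ell [565.3 343.9] [58. 61.]
wrist fresh1 0.59 circ [558.4 224.2] d 61.0 ell [558.6 224.1] [57. 60.]
wrist fresh1 0.56 circ [470.8 348. ] d 59.9 ell [470.2 348.6] [57. 58.]
at [524.2 270.1 261.2] yaw 70.3 t 20.7 open 85.0 F [ 0.1 -0.4  0.2] q7 [-64.  46.]
(468, 212, 40, None) -> [ 7.372 -2.454 -1.113] [0. 0. 0.] rows 5.6 0.0
```

View pics/w9.png

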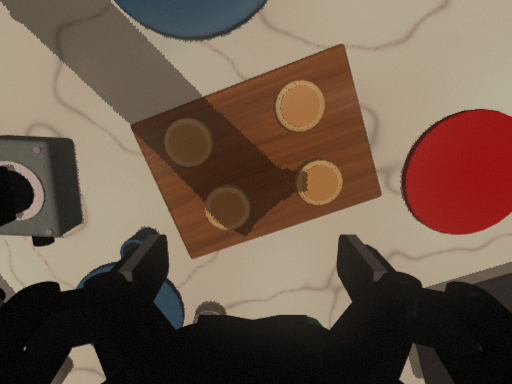

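Board picture: 4 fresh muffins, all flat. Picking F1 (466,209).

Request:
jog_arm --steps '[[[0,-1.2,-0.5,0,0,0,85],[1,-2.4,-1,0,0,0,85],[2.2,-2.55,-1.15,0,0,0,85],[3.4,-2.55,-1.15,0,0,0,85],[4.6,-2.55,-1.15,0,0,0,85],[5.8,-2.55,-1.15,0,0,0,85],[6.7,-2.55,-1.15,0,0,0,85],[7.2,-2.55,-1.15,0,0,0,85],[7.4,-2.55,-1.15,0,0,0,85],[7.4,-2.55,-1.15,0,0,0,85]]]'

```text
clock: 21.53
position: [465.1, 209.7, 38.0]
ee_rot: [-105.4, 89.8, -125.1]
wrist_force: [-1.0, -0.6, 0.1]
opening: 84.9
```

Request:
jog_arm --steps '[[[0,0,0,0,0,0,85],[0,0,0,0,0,0,45],[0,0,0,0,0,0,45],[0,0,0,0,0,0,45],[0,0,0,0,0,0,45],[0,0,0,0,0,0,45],[0,0,0,0,0,0,45],[0,0,0,0,0,0,45]]]'

```text
clock: 22.2
position: [466.1, 211.6, 40.7]
ee_rot: [68.7, 89.9, 49.1]
wrist_force: [-1.4, -2.6, 11.3]
opening: 57.9
```

Request:
jog_arm --steps '[[[-1,0,0,0,0,0,45],[-2.2,0,0,0,0,0,45],[-3.4,0,0,0,0,0,45],[-4.7,0,0,0,0,0,45],[-5.9,0,0,0,0,0,45],[-6,0,0,0,0,0,45],[-6,0,0,0,0,0,45]]]'

```text
clock: 22.78
position: [466.4, 212.0, 222.0]
ee_rot: [69.5, 89.6, 49.9]
wrist_force: [-0.7, 0.2, -1.9]
opening: 57.7
```

```bash
python3 - <<'E'
from h import *
plan((510,0,220,None),(557,-206,220,None))
E
```

```text
at [466.4 212.  222. ] yaw 70.4 t 22.78 open 57.7 F [-0.7  0.2 -1.9] q7 [-67.  44.]
(510, 0, 220, None) -> [ 0.041 -6.172  3.737] [0. 0. 0.] rows 5.2 0.0
(557, -206, 220, None) -> [  0.015 -12.116   7.515] [0. 0. 0.] rows 10.3 0.0
```

Request:
jog_arm --steps '[[[0,-1.1,0.7,0,0,0,45],[0,-2.3,1.4,0,0,0,45],[0,-3.5,2.1,0,0,0,45],[0,-4.7,2.9,0,0,0,45],[0,-5.9,3.6,0,0,0,45],[0,-7.1,4.4,0,0,0,45],[0,-8.3,5.1,0,0,0,45],[0,-9.5,5.9,0,0,0,45],[0,-10.6,6.6,0,0,0,45],[0,-11.7,7.2,0,0,0,45]]]'

```text
clock: 23.62
position: [550.8, -193.6, 217.8]
ee_rot: [-159.3, 89.9, -178.9]
wrist_force: [1.4, -0.2, 0.6]
opening: 57.4
```

Request:
jog_arm --steps '[[[0,-0.4,0.3,0,0,0,45],[0,-0.4,0.3,0,0,0,45],[0,-0.4,0.3,0,0,0,45],[0,-0.4,0.3,0,0,0,45]]]'

```text
clock: 23.95
position: [555.0, -205.2, 218.1]
ee_rot: [179.1, 89.9, 159.6]
wrist_force: [1.2, -0.2, -0.8]
opening: 58.1
```

```bash
python3 - <<'E'
from h import *
plan((556.5,-206,120,None),(556.5,-206,88,None))
E
```

```text
at [ 555.  -205.2  218.1] yaw 70.4 t 23.95 open 58.1 F [ 1.2 -0.2 -0.8] q7 [-29. 101.]
(556.5, -206, 120, None) -> [ 3.269 -0.008  0.061] [0. 0. 0.] rows 2.4 0.0
(556.5, -206, 88, None) -> [ 4.335 -0.008  0.063] [0. 0. 0.] rows 3.1 0.0
```

Request:
jog_arm --steps '[[[1,0,0.06,0,0,0,45],[2.2,0,0.06,0,0,0,45],[3.3,0,0.06,0,0,0,45],[4,0,0.06,0,0,0,45],[4.25,0,0.06,0,0,0,45],[4.33,0,0.06,0,0,0,45],[4.33,0,0.06,0,0,0,45],[4.33,0,0.06,0,0,0,45]]]'

```text
clock: 24.62
position: [558.0, -206.7, 90.7]
ee_rot: [11.5, 89.9, -8.0]
wrist_force: [-0.4, -0.5, -0.4]
opening: 57.8
```

Request:
jog_arm --steps '[[[0,0,0,0,0,0,62],[0,0,0,0,0,0,66],[0,0,0,0,0,0,75],[0,0,0,0,0,0,75],[-1,0,0,0,0,0,80],[-2.2,0,0,0,0,0,85],[-3.4,0,0,0,0,0,85],[-4.5,0,0,0,0,0,85]]]'

```text
clock: 25.28
position: [556.9, -207.2, 226.3]
ee_rot: [-14.3, 90.0, -34.0]
wrist_force: [1.1, 0.4, 0.0]
opening: 84.9
```

Request:
jog_arm --steps '[[[0,1.2,-0.4,0,0,0,85],[0,2.5,-0.9,0,0,0,85],[0,3.8,-1.3,0,0,0,85],[0,5.1,-1.8,0,0,0,85],[0,6.4,-2.2,0,0,0,85],[0,7.7,-2.7,0,0,0,85],[0,9,-3.1,0,0,0,85],[0,10.3,-3.6,0,0,0,85],[0,11.6,-4,0,0,0,85],[0,12.8,-4.5,0,0,0,85]]]'

```text
clock: 26.12
position: [558.6, 202.7, 224.5]
ee_rot: [73.9, 89.9, 54.4]
wrist_force: [1.8, -0.0, -0.0]
opening: 84.9
```

Request:
jog_arm --steps '[[[0,0.7,-0.2,0,0,0,85],[0,0.7,-0.2,0,0,0,85],[0,0.7,-0.2,0,0,0,85],[0,0.7,-0.2,0,0,0,85]]]'

```text
clock: 26.45
position: [560.5, 220.3, 224.3]
ee_rot: [-56.0, 89.9, -75.7]
wrist_force: [0.4, 0.1, -1.1]
opening: 85.1
```

```bash
python3 - <<'E'
from h import *
circ('wrist','fresh1',30,4)
plan((560,224,40,None))
E
```

```text
wrist fresh1 0.97 circ [566.2 343. ] d 63.1 ell [566.  343.2] [59. 62.]
wrist fresh1 0.91 circ [559.2 223.6] d 59.8 ell [559.2 223.3] [58. 59.]
wrist fresh1 0.61 circ [470.7 347.4] d 61.8 ell [470.7 347.4] [58. 61.]
at [560.6 219.8 224.4] yaw 70.2 t 26.55 open 85.0 F [-0.3 -0.8 -0.2] q7 [-65.  57.]
(560, 224, 40, None) -> [ 6.148  0.125 -0.067] [0. 0. 0.] rows 4.4 0.0
```

Request:
jog_arm --steps '[[[1,0.1,-0.09,0,0,0,85],[2.2,0.1,-0.09,0,0,0,85],[3.4,0.1,-0.09,0,0,0,85],[4.6,0.1,-0.09,0,0,0,85],[5.5,0.1,-0.09,0,0,0,85],[6,0.1,-0.09,0,0,0,85],[6.15,0.1,-0.09,0,0,0,85],[6.15,0.1,-0.09,0,0,0,85],[6.15,0.1,-0.09,0,0,0,85]]]'

```text
clock: 27.3
position: [559.7, 225.5, 41.3]
ee_rot: [42.4, 89.9, 22.8]
wrist_force: [-0.0, -0.1, 0.5]
opening: 85.0
```

Request:
jog_arm --steps '[[[0,0,0,0,0,0,45],[0,0,0,0,0,0,45],[0,0,0,0,0,0,45],[0,0,0,0,0,0,45],[0,0,0,0,0,0,45],[0,0,0,0,0,0,45],[0,0,0,0,0,0,45]]]'

```text
clock: 27.88
position: [559.6, 226.2, 41.7]
ee_rot: [59.7, 89.9, 40.1]
wrist_force: [-3.1, -0.7, 10.7]
opening: 57.4
```

Request:
jog_arm --steps '[[[-1,0,0,0,0,0,45],[-2.2,0,0,0,0,0,45],[-3.4,0,0,0,0,0,45],[-4.7,0,0,0,0,0,45],[-5.9,0,0,0,0,0,45],[-6,0,0,0,0,0,45],[-6,0,0,0,0,0,45]]]'

```text
clock: 28.47
position: [559.9, 226.2, 222.8]
ee_rot: [59.7, 89.7, 40.1]
wrist_force: [0.3, -0.2, -1.1]
opening: 57.4
```

```bash
python3 - <<'E'
from h import *
plan((575,-345,220,None))
E
```

```text
at [559.9 226.2 222.8] yaw 70.4 t 28.47 open 57.4 F [ 0.3 -0.2 -1.1] q7 [-65.  57.]
(575, -345, 220, None) -> [  0.028 -17.769   6.858] [0. 0. 0.] rows 13.7 0.0
```

Request:
jog_arm --steps '[[[0,-1.1,0.4,0,0,0,45],[0,-2.3,0.9,0,0,0,45],[0,-3.5,1.4,0,0,0,45],[0,-4.7,1.8,0,0,0,45],[0,-5.9,2.3,0,0,0,45],[0,-7.1,2.8,0,0,0,45],[0,-8.3,3.2,0,0,0,45],[0,-9.5,3.7,0,0,0,45],[0,-10.7,4.1,0,0,0,45],[0,-11.8,4.5,0,0,0,45]]]'

```text
clock: 29.3
position: [565.9, -155.1, 218.6]
ee_rot: [-169.6, 89.9, 170.8]
wrist_force: [0.8, -0.8, -0.2]
opening: 57.5
```

Request:
jog_arm --steps '[[[0,-1.1,0.4,0,0,0,45],[0,-2.3,0.9,0,0,0,45],[0,-3.5,1.4,0,0,0,45],[0,-4.7,1.8,0,0,0,45],[0,-5.5,2.2,0,0,0,45],[0,-6,2.35,0,0,0,45],[0,-6,2.35,0,0,0,45],[0,-6,2.35,0,0,0,45],[0,-6,2.35,0,0,0,45]]]'

```text
clock: 30.05
position: [573.1, -345.0, 218.6]
ee_rot: [151.9, 89.9, 132.3]
wrist_force: [0.7, 0.7, -0.0]
opening: 57.7
```

```bash
python3 - <<'E'
from h import *
im=circ('wrist','fresh1',74,4); save('w10',im)
plan((575,-345,120,None),(575,-345,88,None))
E
```

```text
wrist fresh1 0.78 circ [ 558.9 -208. ] d 65.2 ell [ 558.5 -207.8] [60. 64.]
wrist fresh1 0.76 circ [ 635.3 -366.3] d 125.4 ell [ 635.9 -366.5] [116. 125.]
at [ 573.6 -344.4  219.2] yaw 70.5 t 30.15 open 57.6 F [-0.8 -0.6 -0.4] q7 [-10. 116.]
(575, -345, 120, None) -> [ 3.306 -0.005  0.052] [0. 0. 0.] rows 2.4 0.0
(575, -345, 88, None) -> [ 4.372 -0.006  0.053] [0. 0. 0.] rows 3.1 0.0
```

View pics/w10.png

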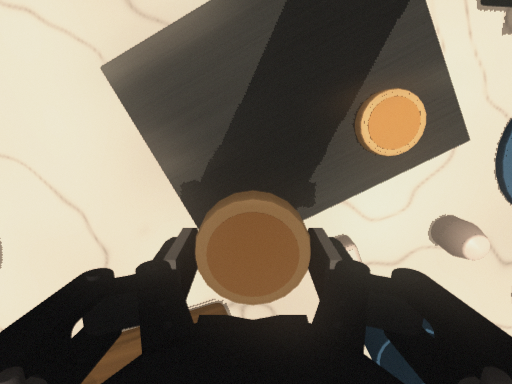

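Picture: first fresh muffin at (392,123), well within the griddle. Lowering the second.

Request:
jog_arm --steps '[[[1,0,0.05,0,0,0,45],[2.2,0,0.05,0,0,0,45],[3.3,0,0.05,0,0,0,45],[4,0,0.05,0,0,0,45],[4.25,0,0.05,0,0,0,45],[4.36,0,0.05,0,0,0,45],[4.36,0,0.05,0,0,0,45],[4.36,0,0.05,0,0,0,45]]]'

```text
clock: 30.82
position: [575.4, -347.0, 90.6]
ee_rot: [-9.2, 89.9, -28.8]
wrist_force: [0.3, -0.2, -0.4]
opening: 57.6
```

Request:
jog_arm --steps '[[[0,0,0,0,0,0,62],[0,0,0,0,0,0,66],[0,0,0,0,0,0,75],[0,0,0,0,0,0,75],[-1,0,0,0,0,0,80],[-2.2,0,0,0,0,0,85],[-3.4,0,0,0,0,0,85],[-4.5,0,0,0,0,0,85]]]'

```text
clock: 31.48
position: [574.2, -347.0, 226.1]
ee_rot: [-31.4, 90.0, -51.0]
wrist_force: [1.4, 0.1, -0.4]
opening: 85.0
```

Request:
jog_arm --steps '[[[0,1.2,-0.4,0,0,0,85],[0,2.5,-0.9,0,0,0,85],[0,3.8,-1.4,0,0,0,85],[0,5.1,-1.9,0,0,0,85],[0,6.4,-2.4,0,0,0,85],[0,7.7,-2.9,0,0,0,85],[0,9,-3.3,0,0,0,85],[0,10.3,-3.8,0,0,0,85],[0,11.6,-4.3,0,0,0,85],[0,12.8,-4.7,0,0,0,85]]]'

```text
clock: 32.32
position: [569.9, 64.9, 224.3]
ee_rot: [91.4, 89.9, 71.8]
wrist_force: [1.3, 0.6, -0.6]
opening: 85.1
```

Request:
jog_arm --steps '[[[0,1.2,-0.4,0,0,0,85],[0,2.5,-0.9,0,0,0,85],[0,3.8,-1.4,0,0,0,85],[0,5.1,-1.9,0,0,0,85],[0,6.4,-2.4,0,0,0,85],[0,7.7,-2.9,0,0,0,85],[0,8.6,-3.2,0,0,0,85],[0,8.6,-3.2,0,0,0,85],[0,8.6,-3.2,0,0,0,85],[0,8.6,-3.2,0,0,0,85]]]'

```text
clock: 33.15
position: [566.8, 336.5, 223.9]
ee_rot: [-50.5, 89.9, -70.2]
wrist_force: [1.3, -0.9, 0.6]
opening: 85.0
```

```bash
python3 - <<'E'
from h import *
circ('wrist','fresh1',30,3)
plan((566,343,40,None))
E
```

```text
wrist fresh1 0.87 circ [567.  344.2] d 62.1 ell [566.4 344.6] [59. 60.]
wrist fresh1 0.67 circ [470.  349.3] d 60.6 ell [470.2 349.2] [59. 59.]
at [567.1 335.6 224.3] yaw 70.3 t 33.25 open 85.0 F [ 0.3 -0.6  0.1] q7 [-69.  51.]
(566, 343, 40, None) -> [ 6.142  0.219 -0.121] [0. 0. 0.] rows 4.4 0.0
```

Request:
jog_arm --steps '[[[1,0.25,-0.11,0,0,0,85],[2.2,0.25,-0.11,0,0,0,85],[3.4,0.25,-0.11,0,0,0,85],[4.6,0.25,-0.11,0,0,0,85],[5.5,0.25,-0.11,0,0,0,85],[6,0.25,-0.11,0,0,0,85],[6.15,0.25,-0.11,0,0,0,85],[6.15,0.25,-0.11,0,0,0,85],[6.15,0.25,-0.11,0,0,0,85]]]'

```text
clock: 34.0
position: [567.1, 345.7, 41.2]
ee_rot: [51.1, 89.9, 31.5]
wrist_force: [1.4, 0.1, -0.9]
opening: 85.4
```

Request:
jog_arm --steps '[[[0,0,0,0,0,0,45],[0,0,0,0,0,0,45],[0,0,0,0,0,0,45],[0,0,0,0,0,0,45],[0,0,0,0,0,0,45],[0,0,0,0,0,0,45],[0,0,0,0,0,0,45]]]'

```text
clock: 34.58
position: [566.9, 346.3, 41.6]
ee_rot: [63.1, 89.8, 43.5]
wrist_force: [-1.4, -0.8, 8.9]
opening: 57.8
```

Request:
jog_arm --steps '[[[-1,0,0,0,0,0,45],[-2.2,0,0,0,0,0,45],[-3.4,0,0,0,0,0,45],[-4.7,0,0,0,0,0,45],[-5.9,0,0,0,0,0,45],[-6,0,0,0,0,0,45],[-6,0,0,0,0,0,45]]]'

```text
clock: 35.17
position: [567.3, 346.2, 223.0]
ee_rot: [61.9, 89.7, 42.3]
wrist_force: [-0.9, -0.0, -1.1]
opening: 57.6
```

```bash
python3 - <<'E'
from h import *
plan((530,0,220,None),(476,-358,220,None))
E
```

```text
at [567.3 346.2 223. ] yaw 70.4 t 35.17 open 57.6 F [-0.9 -0.  -1.1] q7 [-69.  51.]
(530, 0, 220, None) -> [  0.048 -11.288   2.699] [0. 0. 0.] rows 8.4 0.0
(476, -358, 220, None) -> [-6.0000e-03 -2.3134e+01  5.0060e+00] [0. 0. 0.] rows 17.0 0.0
```

Second leg delta is [-11.85, 2.3].

Request:
jog_arm --steps '[[[0,-1.2,0.3,0,0,0,45],[0,-2.5,0.6,0,0,0,45],[0,-3.8,0.9,0,0,0,45],[0,-5.1,1.2,0,0,0,45],[0,-6.4,1.5,0,0,0,45],[0,-7.7,1.8,0,0,0,45],[0,-9,2.1,0,0,0,45],[0,-10.2,2.4,0,0,0,45],[0,-11.3,2.7,0,0,0,45],[0,-11.3,2.7,0,0,0,45]]]'

```text
clock: 36.0
position: [526.8, -8.6, 218.8]
ee_rot: [-118.4, 89.9, -138.5]
wrist_force: [-0.7, -0.9, -0.4]
opening: 57.5
```

Request:
jog_arm --steps '[[[0,-1.2,0.25,0,0,0,45],[0,-2.5,0.5,0,0,0,45],[0,-3.8,0.75,0,0,0,45],[0,-5.1,1,0,0,0,45],[0,-6.4,1.25,0,0,0,45],[0,-7.7,1.5,0,0,0,45],[0,-9,1.75,0,0,0,45],[0,-10.2,2,0,0,0,45],[0,-11.3,2.2,0,0,0,45],[0,-11.8,2.3,0,0,0,45]]]'

```text
clock: 36.83
position: [472.3, -361.5, 218.3]
ee_rot: [-125.4, 89.9, -145.3]
wrist_force: [-1.0, -0.6, -0.8]
opening: 57.2
```

Request:
jog_arm --steps '[[[0,0,0,0,0,0,45],[0,0,0,0,0,0,45],[0,0,0,0,0,0,45],[0,0,0,0,0,0,45]]]'

```text
clock: 37.17
position: [475.4, -355.8, 218.8]
ee_rot: [132.7, 89.9, 113.2]
wrist_force: [-0.3, 0.0, -0.5]
opening: 57.2
```

```bash
python3 - <<'E'
from h import *
plan((476,-358,120,70.4),(476,-358,88,70.4))
E
```

```text
at [ 475.4 -355.8  218.8] yaw 70.5 t 37.17 open 57.2 F [-0.3  0.  -0.5] q7 [-16. 121.]
(476, -358, 120, 70.4) -> [ 3.294 -0.067  0.045] [ 0.02 -0.01 -0.01] rows 2.4 0.0
(476, -358, 88, 70.4) -> [ 4.361 -0.068  0.046] [ 0.02 -0.01 -0.01] rows 3.1 0.0
```

Request:
jog_arm --steps '[[[1,-0.07,0.05,0,0,0,45],[2.2,-0.07,0.05,0,0,0,45],[3.3,-0.07,0.05,0,0,0,45],[4,-0.07,0.05,0,0,0,45],[4.25,-0.07,0.05,0,0,0,45],[4.35,-0.07,0.05,0,0,0,45],[4.35,-0.07,0.05,0,0,0,45],[4.35,-0.07,0.05,0,0,0,45]]]'

```text
clock: 37.83
position: [476.4, -360.2, 90.4]
ee_rot: [-10.0, 89.9, -29.6]
wrist_force: [0.0, 0.3, -0.6]
opening: 57.2
```

Request:
jog_arm --steps '[[[0,0,0,0,0,0,62],[0,0,0,0,0,0,66],[0,0,0,0,0,0,75],[0,0,0,0,0,0,75],[-1,0,0,0,0,0,80],[-2.2,0,0,0,0,0,85],[-3.4,0,0,0,0,0,85],[-4.5,0,0,0,0,0,85]]]'

```text
clock: 38.5
position: [475.1, -360.3, 226.0]
ee_rot: [-38.0, 90.0, -57.6]
wrist_force: [1.0, 0.5, -0.3]
opening: 85.0
```

Request:
jog_arm --steps '[[[0,1.2,-0.4,0,0,0,85],[0,2.5,-0.9,0,0,0,85],[0,3.8,-1.4,0,0,0,85],[0,5.1,-1.9,0,0,0,85],[0,6.4,-2.3,0,0,0,85],[0,7.7,-2.8,0,0,0,85],[0,9,-3.3,0,0,0,85],[0,10.3,-3.7,0,0,0,85],[0,11.6,-4.2,0,0,0,85],[0,12.8,-4.6,0,0,0,85]]]'

```text
clock: 39.33
position: [473.7, 48.9, 224.4]
ee_rot: [90.9, 89.9, 71.3]
wrist_force: [1.0, -0.6, 0.1]
opening: 84.9
```

Request:
jog_arm --steps '[[[0,1.2,-0.4,0,0,0,85],[0,2.5,-0.9,0,0,0,85],[0,3.8,-1.4,0,0,0,85],[0,5.1,-1.9,0,0,0,85],[0,6.4,-2.4,0,0,0,85],[0,7.7,-2.9,0,0,0,85],[0,9,-3.3,0,0,0,85],[0,9,-3.3,0,0,0,85],[0,9,-3.3,0,0,0,85],[0,9,-3.3,0,0,0,85]]]'

```text
clock: 40.17
position: [471.8, 333.9, 223.7]
ee_rot: [-62.9, 89.9, -82.5]
wrist_force: [-0.2, -0.8, -0.1]
opening: 85.2
```

```bash
python3 - <<'E'
from h import *
circ('wrist','fresh1',30,3)
plan((471,348.5,40,None))
E
```

```text
wrist fresh1 0.74 circ [469.5 349.6] d 60.1 ell [469.5 349.5] [58. 59.]
at [472.1 333.  224.2] yaw 70.3 t 40.27 open 85.2 F [-0.3 -0.8  0.3] q7 [-75.  39.]
(471, 348.5, 40, None) -> [ 6.139  0.474 -0.21 ] [0. 0. 0.] rows 4.4 0.0
```

Request:
jog_arm --steps '[[[1,0.48,-0.24,0,0,0,85],[2.2,0.48,-0.24,0,0,0,85],[3.4,0.48,-0.24,0,0,0,85],[4.6,0.48,-0.24,0,0,0,85],[5.5,0.48,-0.24,0,0,0,85],[6,0.48,-0.24,0,0,0,85],[6.15,0.48,-0.24,0,0,0,85],[6.15,0.48,-0.24,0,0,0,85],[6.15,0.48,-0.24,0,0,0,85]]]'

```text
clock: 41.02
position: [470.5, 350.2, 40.7]
ee_rot: [63.4, 89.9, 43.7]
wrist_force: [0.3, -0.0, 0.4]
opening: 84.9
```

Request:
jog_arm --steps '[[[0,0,0,0,0,0,45],[0,0,0,0,0,0,45],[0,0,0,0,0,0,45],[0,0,0,0,0,0,45],[0,0,0,0,0,0,45],[0,0,0,0,0,0,45],[0,0,0,0,0,0,45]]]'

```text
clock: 41.6
position: [470.4, 351.1, 41.3]
ee_rot: [76.8, 89.9, 57.2]
wrist_force: [-2.6, -1.7, 11.8]
opening: 57.5
```

Request:
jog_arm --steps '[[[-1,0,0,0,0,0,45],[-2.2,0,0,0,0,0,45],[-3.4,0,0,0,0,0,45],[-4.7,0,0,0,0,0,45],[-5.9,0,0,0,0,0,45],[-6,0,0,0,0,0,45],[-6,0,0,0,0,0,45]]]'

```text
clock: 42.18
position: [470.8, 351.3, 222.6]
ee_rot: [74.6, 89.7, 55.0]
wrist_force: [0.1, 0.8, -0.6]
opening: 57.5
```

```bash
python3 - <<'E'
from h import *
plan((465,70,220,None),(457.5,-219,220,None))
E
```

```text
at [470.8 351.3 222.6] yaw 70.4 t 42.18 open 57.5 F [ 0.1  0.8 -0.6] q7 [-76.  39.]
(465, 70, 220, None) -> [ 0.04  -8.899  2.962] [0. 0. 0.] rows 6.7 0.0
(457.5, -219, 220, None) -> [-6.0000e-03 -1.8058e+01  5.9580e+00] [0. 0. 0.] rows 13.7 0.0
```

Request:
jog_arm --steps '[[[0,-1.2,0.4,0,0,0,45],[0,-2.5,0.8,0,0,0,45],[0,-3.8,1.3,0,0,0,45],[0,-5.1,1.7,0,0,0,45],[0,-6.4,2.1,0,0,0,45],[0,-7.7,2.6,0,0,0,45],[0,-8.9,3,0,0,0,45],[0,-8.9,3,0,0,0,45]]]'

```text
clock: 42.85
position: [464.1, 61.0, 218.4]
ee_rot: [-158.9, 89.9, -179.0]
wrist_force: [1.0, -0.5, -0.3]
opening: 57.5
```

Request:
jog_arm --steps '[[[0,-1.2,0.4,0,0,0,45],[0,-2.5,0.8,0,0,0,45],[0,-3.8,1.3,0,0,0,45],[0,-5.1,1.7,0,0,0,45],[0,-6.4,2.1,0,0,0,45],[0,-7.7,2.5,0,0,0,45],[0,-9.1,3,0,0,0,45],[0,-9.1,3,0,0,0,45],[0,-9.1,3,0,0,0,45],[0,-9.1,3,0,0,0,45]]]'

```text
clock: 43.68
position: [457.3, -218.9, 218.5]
ee_rot: [-129.8, 89.8, -149.5]
wrist_force: [0.0, -0.4, -0.0]
opening: 57.4
```

Request:
jog_arm --steps '[[[0,0,0,0,0,0,45],[0,0,0,0,0,0,45]]]'

```text
clock: 43.85
position: [458.2, -217.0, 219.1]
ee_rot: [113.2, 89.9, 93.7]
wrist_force: [-0.4, 0.9, -0.0]
opening: 57.7
```

```bash
python3 - <<'E'
from h import *
plan((458,-219,88,70.4))
im=circ('wrist','fresh1',74,4); save('w11',im)
E
```

```text
at [ 458.2 -217.   219.1] yaw 70.5 t 43.85 open 57.7 F [-0.4  0.9 -0. ] q7 [-49. 100.]
(458, -219, 88, 70.4) -> [ 4.369 -0.07   0.017] [ 0.02 -0.01 -0.01] rows 3.1 0.0
wrist fresh1 0.75 circ [ 573.8 -207.1] d 38.6 ell [ 578.6 -203.7] [22. 40.]
wrist fresh1 0.58 circ [ 519.5 -237.9] d 128.9 ell [ 520.1 -238.2] [118. 127.]
wrist fresh1 0.56 circ [ 476.9 -357.3] d 66.6 ell [ 474.3 -358.5] [53. 66.]
wrist fresh1 0.25 circ [644.1  -8.8] d 66.0 ell [643.7  -6. ] [53. 69.]
```

View pics/w11.png

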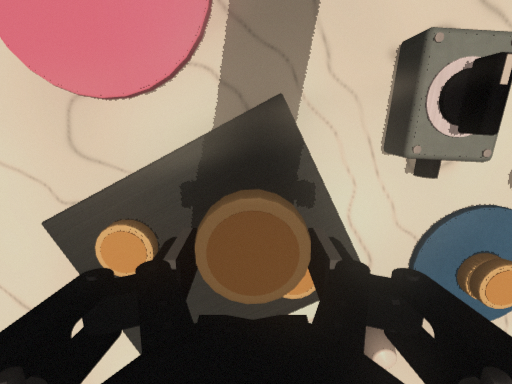

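Request:
jog_arm --steps '[[[1,-0.07,0.02,0,0,0,45],[2.2,-0.07,0.02,0,0,0,45],[3.3,-0.07,0.02,0,0,0,45],[4,-0.07,0.02,0,0,0,45],[4.25,-0.07,0.02,0,0,0,45],[4.35,-0.07,0.02,0,0,0,45],[4.35,-0.07,0.02,0,0,0,45],[4.35,-0.07,0.02,0,0,0,45]]]'

```text
clock: 44.62
position: [458.9, -220.9, 90.3]
ee_rot: [14.4, 89.9, -5.2]
wrist_force: [0.5, -0.1, 0.2]
opening: 57.0
```

Request:
jog_arm --steps '[[[0,0,0,0,0,0,62],[0,0,0,0,0,0,66],[0,0,0,0,0,0,75],[0,0,0,0,0,0,75],[-1,0,0,0,0,0,80],[-2.2,0,0,0,0,0,85],[-3.4,0,0,0,0,0,85],[-4.5,0,0,0,0,0,85]]]'

```text
clock: 45.28
position: [457.6, -221.4, 225.4]
ee_rot: [-114.2, 89.9, -133.9]
wrist_force: [1.0, 1.7, 1.2]
opening: 85.3
```

Request:
jog_arm --steps '[[[-1,0,1.2,0,0,0,85],[-1.3,0,2.5,0,0,0,85],[-1.3,0,3.5,0,0,0,85],[-1.3,0,3.5,0,0,0,85],[-1.3,0,3.5,0,0,0,85],[-1.3,0,3.5,0,0,0,85]]]'

```text
clock: 45.78
position: [556.0, -256.8, 262.6]
ee_rot: [-131.8, 89.9, -151.5]
wrist_force: [-0.4, 0.5, -0.5]
opening: 85.1
```

```bash
python3 - <<'E'
from h import *
im=circ('wrist','fresh1',74,5); save('w12',im)
plan((447,-5,230,None)); G=np.array([516,-282]);a=np.radians(7.5);A=np.array([[np.cos(a),np.sin(a)],[-np.sin(a),np.cos(a)]])
for m in cut_out('wrist','griddle')[:1]:
    ct=max(cv2.findContours(m['mask'].astype(np.uint8),0,2)[0],key=cv2.contourArea)[:,0]
    print(cv2.minAreaRect(np.array([ray('wrist',(r,c),60) for c,r in ct],np.float32)))
E
```

```text
wrist fresh1 0.93 circ [ 459.8 -220.9] d 60.0 ell [ 459.6 -220.7] [57. 59.]
wrist fresh1 0.69 circ [ 618.7 -346.4] d 65.7 ell [ 618.3 -346.4] [59. 64.]
wrist fresh1 0.67 circ [ 476.8 -358.4] d 62.9 ell [ 477.5 -358.7] [58. 62.]
at [ 555.9 -256.   263.1] yaw 70.4 t 45.88 open 84.7 F [ 0.6 -0.4  1.1] q7 [-28. 110.]
(447, -5, 230, None) -> [ 1.108  6.659 -6.232] [0. 0. 0.] rows 6.6 0.0
((513.7052001953125, -283.79736328125), (220.66368103027344, 280.7065124511719), 7.986109733581543)
```

View pics/w12.png

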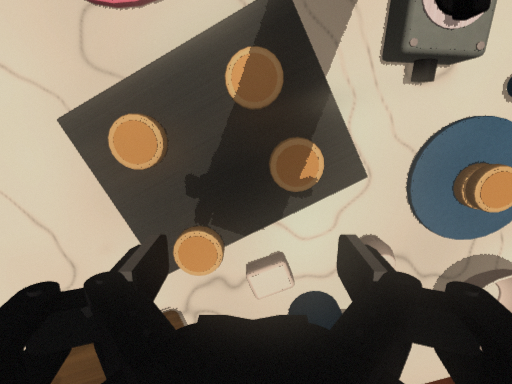

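Picture: the far-left muffin (198,251) has been knocked outward and now overhangs the griddle edge, at (618,-346). The other three sit well. I'll grip it again and put it back.

Request:
jog_arm --steps '[[[0,-1,1,0,0,0,85],[0.5,-2,2,0,0,0,85],[1.5,-2.16,2.98,0,0,0,85],[2.7,-2.16,2.98,0,0,0,85],[2.9,-2.16,2.98,0,0,0,85],[2.9,-2.16,2.98,0,0,0,85],[2.9,-2.16,2.98,0,0,0,85]]]'

```text
clock: 46.52
position: [619.2, -346.4, 177.8]
ee_rot: [8.5, 89.9, -11.1]
wrist_force: [-0.8, -0.2, 0.6]
opening: 85.2
```

```bash
python3 - <<'E'
from h import *
circ('wrist','fresh1',74,3)
plan((619,-347,86,None))
E
```

```text
wrist fresh1 0.83 circ [ 619.  -347.8] d 62.1 ell [ 618.9 -347.6] [59. 61.]
wrist fresh1 0.59 circ [ 559.5 -208.3] d 64.6 ell [ 558.9 -208. ] [59. 64.]
wrist fresh1 0.58 circ [ 479.3 -361.1] d 62.7 ell [ 478.3 -360.2] [58. 63.]
at [ 619.9 -346.9  179.1] yaw 70.4 t 46.62 open 85.3 F [ 0.5 -0.4 -0.1] q7 [-10. 119.]
(619, -347, 86, None) -> [ 3.104 -0.015 -0.039] [0. 0. 0.] rows 2.2 0.0
```

Request:
jog_arm --steps '[[[1,-0.02,-0.04,0,0,0,85],[2.1,-0.02,-0.04,0,0,0,85],[2.9,-0.02,-0.04,0,0,0,85],[3.1,-0.02,-0.04,0,0,0,85],[3.1,-0.02,-0.04,0,0,0,85],[3.1,-0.02,-0.04,0,0,0,85]]]'

```text
clock: 47.12
position: [618.9, -347.6, 85.4]
ee_rot: [-10.0, 89.9, -29.6]
wrist_force: [-0.5, -0.0, -0.2]
opening: 85.0
```

Request:
jog_arm --steps '[[[0,0,0,0,0,0,45],[0,0,0,0,0,0,45],[0,0,0,0,0,0,45],[0,0,0,0,0,0,45],[0,0,0,0,0,0,45],[0,0,0,0,0,0,45],[0,0,0,0,0,0,45]]]'

```text
clock: 47.7
position: [618.9, -347.9, 85.5]
ee_rot: [-0.9, 89.8, -20.5]
wrist_force: [-0.9, 1.3, 9.7]
opening: 57.8
```

Request:
jog_arm --steps '[[[-0.8,0,0,0,0,0,45],[-1.6,0,0,0,0,0,45],[-2,0,-0.4,0,0,0,45],[-2,-0.3,-1,0,0,0,45],[-2,-0.5,-1.45,0,0,0,45],[-2,-0.5,-1.45,0,0,0,45],[-2,-0.5,-1.45,0,0,0,45],[-2,-0.5,-1.45,0,0,0,45]]]'

```text
clock: 48.37
position: [572.9, -346.4, 143.4]
ee_rot: [22.9, 89.9, 3.3]
wrist_force: [0.4, -0.0, -0.1]
opening: 57.8
```

```bash
python3 - <<'E'
from h import *
plan((574,-346,88,None))
E
```

```text
at [ 572.9 -346.4  143.4] yaw 70.4 t 48.37 open 57.8 F [ 0.4 -0.  -0.1] q7 [-12. 122.]
(574, -346, 88, None) -> [1.848 0.024 0.027] [0. 0. 0.] rows 1.3 0.0
```

Place, rise, then go over to a viewing pose near the isolator.

Request:
jog_arm --steps '[[[0.8,0,0,0,0,0,45],[1.5,0,0,0,0,0,45],[1.75,0,0,0,0,0,45],[1.85,0,0,0,0,0,45],[1.85,0,0,0,0,0,45],[1.85,0,0,0,0,0,45]]]'

```text
clock: 48.87
position: [572.5, -347.1, 88.3]
ee_rot: [-30.1, 89.9, -49.7]
wrist_force: [0.2, 0.3, 0.1]
opening: 57.5
```

Request:
jog_arm --steps '[[[0,0,0,0,0,0,62],[0,0,0,0,0,0,66],[0,0,0,0,0,0,75],[0,0,0,0,0,0,75],[-1,0,0,0,0,0,80],[-2.2,0,0,0,0,0,85],[-3.4,0,0,0,0,0,85],[-4.5,0,0,0,0,0,85]]]'

```text
clock: 49.53
position: [571.8, -346.9, 224.6]
ee_rot: [-32.1, 90.0, -51.7]
wrist_force: [0.5, 0.8, 0.4]
opening: 84.9
```

```bash
python3 - <<'E'
from h import *
plan((447,-5,180,68))
E
```

```text
at [ 571.8 -346.9  224.6] yaw 70.4 t 49.53 open 84.9 F [0.5 0.8 0.4] q7 [-13. 120.]
(447, -5, 180, 68) -> [ 1.481  9.34  -7.745] [0.4  0.01 0.  ] rows 8.8 0.3
```

Request:
jog_arm --steps '[[[0,1,-0.8,0,0,0,85],[0,2,-1.6,0,0,0,85],[0,3,-2.5,0,0,0,85],[0,4,-3.3,0,0,0,85],[0,5,-4.1,0,0,0,85],[0,6,-5,0,0,0,85],[0.5,7,-5.8,0,0,0,85],[1,8,-6.6,0,0,0,85],[1.5,9,-7.4,0,0,0,85],[1.5,9.35,-7.75,0,0,0,85]]]'

```text
clock: 50.37
position: [449.1, -9.6, 179.1]
ee_rot: [77.1, 89.8, 57.5]
wrist_force: [1.2, 1.1, -1.1]
opening: 84.9
```

Request:
jog_arm --steps '[[[0,0,0,0,0,0,60],[0,0,0,0,0,0,60],[0,0,0,0,0,0,60]]]'

```text
clock: 50.62
position: [449.9, -11.9, 179.6]
ee_rot: [83.9, 90.0, 64.3]
wrist_force: [1.4, -0.8, -0.1]
opening: 60.0
```

```bash
python3 - <<'E'
from h import *
camera('wrist')
for r in mark_of('wrist','handle_grip')[:2]: print(r['conf'],ray('wrist',r['at'],86))
plan((447,-5,92,69))
E
```

```text
0.84 [448.60118888  -1.32961089]
0.75 [429.38800602   1.47263751]
at [450.3 -12.9 179.6] yaw 70.2 t 50.72 open 59.9 F [-0.3 -0.2  0.7] q7 [-72.  59.]
(447, -5, 92, 69) -> [ 2.921  0.212 -0.194] [0.21 0.01 0.  ] rows 2.1 0.2
```

Request:
jog_arm --steps '[[[0.5,0.21,-0.19,0,0,0,50],[1.5,0.21,-0.19,0,0,0,50],[2.5,0.21,-0.19,0,0,0,50],[2.92,0.21,-0.19,0,0,0,45],[2.92,0.21,-0.19,0,0,0,45],[2.92,0.21,-0.19,0,0,0,45]]]'

```text
clock: 51.22
position: [446.7, -5.9, 91.6]
ee_rot: [-78.6, 89.7, -98.4]
wrist_force: [-0.8, -0.4, 0.5]
opening: 45.2
```

Request:
jog_arm --steps '[[[0,0,0,0,0,0,5],[0,0,0,0,0,0,5],[0,0,0,0,0,0,5],[0,0,0,0,0,0,5],[0,0,0,0,0,0,5],[0,0,0,0,0,0,5],[0,0,0,0,0,0,5]]]'

```text
clock: 51.8
position: [447.7, -1.9, 92.8]
ee_rot: [75.7, 89.7, 56.1]
wrist_force: [1.0, 5.7, 1.6]
opening: 15.4
```

```bash
python3 - <<'E'
from h import *
plan((447,-5,92,-13))
E
```

```text
at [447.7  -1.9  92.8] yaw 70.4 t 51.8 open 15.4 F [1.  5.7 1.6] q7 [-71.  77.]
(447, -5, 92, -13) -> [ 0.027 -0.105  0.013] [13.9  -0.02 -0.05] rows 0.1 11.6
```

Request:
jog_arm --steps '[[[0,0,0,1,0,0,5],[0,0,0,2,0,0,5],[0,0,0,3,0,0,5],[0,0,0,4,0,0,5],[0,0,0,5,0,0,5],[0,0,0,6,0,0,5],[0,0,0,7,0,0,5],[0,0,0,7,0,0,5]]]'

```text
clock: 52.47
position: [447.3, -2.0, 92.7]
ee_rot: [132.9, 89.8, 71.0]
wrist_force: [-1.5, 5.9, 7.0]
opening: 15.2
```

Request:
jog_arm --steps '[[[0,0,0,1,0,0,5],[0,0,0,2,0,0,5],[0,0,0,3,0,0,5],[0,0,0,4,0,0,5],[0,0,0,5,0,0,5],[0,0,0,6,0,0,5],[0,0,0,6.8,0,0,5],[0,0,0,6.8,0,0,5],[0,0,0,6.8,0,0,5]]]'

```text
clock: 53.22
position: [446.9, -2.1, 92.7]
ee_rot: [-173.5, 89.8, 84.1]
wrist_force: [-3.9, 3.6, 11.0]
opening: 14.9
```

```bash
python3 - <<'E'
from h import *
plan(); print(ctrl.read_state()['wrist_torque'])
E
```

```text
at [446.9  -2.1  92.7] yaw -12.4 t 53.22 open 14.9 F [-3.9  3.6 11. ] q7 [-76.   0.]
[ 0.84122171  0.83482596 -0.09388444]
```

Request:
jog_arm --steps '[[[0,0,0,0.3,0,0,5],[0,0,0,0.6,0,0,5],[0,0,0,0.6,0,0,5],[0,0,0,0.6,0,0,5]]]'

```text
clock: 53.55
position: [446.9, -2.5, 92.8]
ee_rot: [-166.1, 89.9, 88.1]
wrist_force: [-4.7, 0.9, 12.0]
opening: 15.0
```

```bash
python3 - <<'E'
from h import *
plan(); print(ctrl.read_state()['wrist_torque'])
E
```

```text
at [446.9  -2.5  92.8] yaw -15.8 t 53.55 open 15.0 F [-4.7  0.9 12. ] q7 [-76.  -3.]
[0.29592419 0.98617088 1.28380727]
```

The torque shows the stop is reached. Release and rise.

Request:
jog_arm --steps '[[[0,0,0,0,0,0,60],[0,0,0,0,0,0,60],[0,0,0,0,0,0,60],[0,0,0,0,0,0,60],[-1,0,0,0,0,0,70],[-3,0,0,0,0,0,85],[-5,0,0,0,0,0,85],[-6,0,0,0,0,0,85],[-6,0,0,0,0,0,85],[-6,0,0,0,0,0,85]]]'

```text
clock: 54.38
position: [445.2, -3.1, 266.8]
ee_rot: [171.8, 89.9, 65.9]
wrist_force: [2.1, 0.6, 0.1]
opening: 85.1
```

```bash
python3 - <<'E'
from h import *
plan(); a=camera('wrist'); b=camera('top'); 
save('f1',cv2.resize(np.hstack([a,b]),(800,300)))
save('f2',cv2.resize(a[100:230,180:340],None,fx=4,fy=4))
circ('top','fresh1',78,5); circ('top','plate',12,4); circ('top','done1',48,4)
E
```

```text
at [445.2  -3.1 266.8] yaw -16.0 t 54.38 open 85.1 F [2.1 0.6 0.1] q7 [-72. -36.]
top fresh1 0.65 circ [ 573.5 -343.2] d 63.0 ell [ 574.2 -343.2] [58. 61.]
top fresh1 0.54 circ [ 478.9 -356.3] d 63.3 ell [ 479.8 -355.5] [56. 62.]
top fresh1 0.46 circ [ 565.2 -214.3] d 50.9 ell [ 566.5 -220.6] [18. 52.]
top plate 0.89 circ [ 236.4 -340.8] d 211.2 ell [ 245.6 -364.7] [ 80. 215.]
top plate 0.75 circ [249.3 294.5] d 231.3 ell [249.4 294.7] [227. 228.]
top plate 0.68 circ [631.5 535.6] d 173.3 ell [631.9 536.5] [164. 170.]
top plate 0.57 circ [674.  16.] d 169.8 ell [674.7  16.3] [163. 168.]
top done1 0.8 circ [673.7  19.3] d 59.9 ell [673.9  18.8] [56. 59.]
```

View pics/f1.png

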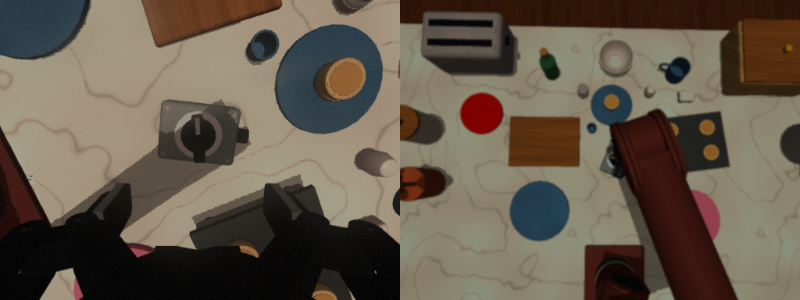

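```bash
python3 - <<'E'
from h import *
a=camera('wrist'); b=camera('side')
save('f3',np.hstack([cv2.resize(a[110:220,190:340],(409,300)),cv2.resize(b[140:300,230:440],(394,300))])[:,:800])
E
```

```text
(no output)
```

View pics/f3.png

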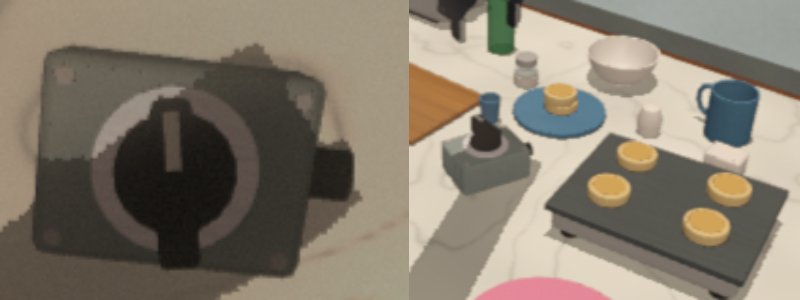

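```bash
python3 -c "
from h import *
print(ctrl.hand_in())"
```

```text
the job is handed in; nothing more can be done
None
```

The job is done and handed in at about 55 s on the robot's clock. No verdict was reported.

**What I did:**
- I turned the handle to its off stop first, confirmed by torque and picture.
- I stacked the 2 done muffins on the smaller blue plate.
- I laid the 4 fresh muffins on the griddle. One was knocked over the griddle's edge along the way; I gripped it again and put it back.
- I turned the handle to its on stop. The first turn showed no stop torque, so I turned 3° more, and then the torque showed it.

**Last checks:**
- **Fresh muffins:** the side picture shows all four flat, apart and wholly on the griddle. From above, the arm hid parts of the two nearest the isolator.
- **Pile:** both muffins are flat and about 2 mm out of line with each other. By the wrist camera the pile is about 4 mm off the plate's centre; the top camera put its top about 3 mm off.
- **Handle:** in the picture it stands about 81° from off, where 80° is on.
- **Other kitchen things:** nothing else looks moved; this was judged by eye in the pictures, not measured.

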